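# Leak-test vent covers on a hand-pumped test bed

## Robot

A 7-joint arm with a two-finger parallel gripper is mounted at the origin on the work surface. World frame = base frame: x ahead of the robot, y to its left, z up, the work surface at z = 0. Lengths are in m, angles in rad, forces in N, time in s.
With the tool pointing down it reaches from about 0.4 to 0.85 m from the base axis. Payload 10.4 kg.
Tool frame: the origin (TCP) lies between the finger pads; the fingertips stand 22 mm ahead of it and the grasp point (between the pads) lies 3 mm ahead of it (r.nose_length is the distance from the TCP to the fingertips, in m); z points along the fingers, y is the line along which they close (so a half turn about z gives the same grasp; the last joint's range is limited). The gripper opens to 87 mm and grips with 3 to 60 N. Pads are 19 mm wide; open, the fingers measure 117 mm over their backs; the gripper's body (75 mm by 190 mm) begins 51 mm behind the grasp point.
Start: joints at [1.297, 0.332, -0.065, 1.46, 0.022, 1.35, -0.088], TCP at [0.155, -0.605, 0.245] pointing down, gripper open.
Joint ranges: [-2.6, 2.6], [-0.5, 2.12], [-1.47, 1.34], [0.16, 2.42], [-1.27, 4.41], [0.06, 2.06], [-2.6, 2.6]. Speed limits (rad/s): [2.22, 2.22, 2.79, 2.79, 3.14, 3.14, 3.14].

## Interface

Orientations are given as a unit quaternion [x, y, z, w].
In Python, from bench import readout, cams, r gives the robot as it stands. The module is installed in compiled form; this text tells all that it offers.
- The arm moves only by the tool step_arm, never from a script. Its argument "deltas" is a list that holds one entry, the list of rows, each a list of 7 numbers: the turn, a rotation vector about the tool's x, y, z in rad, then the shift along the tool's x, y, z in m, then the opening in per cent of the stroke, from 0 (shut) to 100 (fully open). A call has 1 to 20 rows; each row is the pose to reach, as a shift and turn from the pose commanded when the call began, along the tool's axes at that moment; what a row does not reach only later rows make up. A row lasts 1/8 s, in which the tool goes at most 62.5 mm and 10.7 degrees, less where a joint would pass 70% of its speed; a pose out of reach is approached as far as the arm can. A call with a gripper value outside its range is refused whole. The fingers move at their own pace and stop on an object; "squeeze" is the grip in N (left out, the last holds). Time passes only in rows, so rows that repeat a pose let the fingers close. It gives the time, the measured TCP pose, the force, the opening and the grip force at its end, in the units of the state.
- readout.read_state(): the state, without advancing time (a new reading comes with each control period).
- cams.camera(name): name is "scene" or "side" or "wrist"; returns a dict with "img" (480x640x3 uint8, red, green, blue), "fx", "fy", "cx", "cy" (pixels), "k1" (the pictures are not rectified: a ray, as slopes to the right and down, at radius r is drawn at 1 + k1 r^2 times it, then the intrinsics apply), "origin" and "rotation" of the camera in the world; the wrist camera has in their place "T_tool_cam" (4x4, takes a point from camera to tool coordinates, whose origin is the TCP and whose axes are the flange's). Camera axes: x right, y up, looking along -z (the intrinsics and any distortion apply to the point x, -y, -z); pixel columns grow to the right and rows downward; lengths in m; the calibration is good to about 2 mm. A picture is of the moment at which its call begins: read the wrist's pose just before it. There is no depth.
- r.close_job(): hands the job in; it is judged then, once.
The state is a dict: "time": time; "joint_positions": joint angles; "joint_vel": joint speeds; "joint_torque": joint torques, N m; "ee_pos": TCP position; "eef_rot": TCP orientation; "ft_force": force on the tool from outside, world axes, zero at the start; "torque": the same for the moment, N m; "width": finger opening in m; "grip_force": force on a finger pad.
Only numpy, scipy, OpenCV 4.12 (cv2) and the standard library are available. Lean on these libraries where they do the work, as an engineer would, in place of code of your own. Each camera call takes 0.05 s, during which the arm holds its last target. There are 200 camera calls.

## Task

Leak-test the white vent covers that lie loose on the bench: put each one in a seat of its own on the metal test bed and press it down level until it is fully home, then swing the retaining bar over the covers against its stop. After that, crank the hand pump at least four full turns either way without a pause, at a steady 5 to 10 seconds a turn right through the stiff point, then let go, leaving the covers home, the bar closed and the other things on the bench where they are.

Things in the scene. Friction and masses are not known exactly. Their poses are not given: they have to be found in the camera images.
- cover1_mid (a point): white plastic vent cover, may be absent: plate 80 x 80 x 8 mm with an upright grip rib on the middle of its upper face (54 mm long, 16 mm thick, 30 mm high; 38 mm overall). Point: its centre, 19 mm above its underside; x along the rib, z up. About 0.16 kg, starts loose on the bench, rib up. All are alike; any fits any seat, in any of the four square-on directions
- cover2_mid (a point): white plastic vent cover, may be absent: plate 80 x 80 x 8 mm with an upright grip rib on the middle of its upper face (54 mm long, 16 mm thick, 30 mm high; 38 mm overall). Point: its centre, 19 mm above its underside; x along the rib, z up. About 0.16 kg, starts loose on the bench, rib up. All are alike; any fits any seat, in any of the four square-on directions
- cover3_mid (a point): white plastic vent cover, may be absent: plate 80 x 80 x 8 mm with an upright grip rib on the middle of its upper face (54 mm long, 16 mm thick, 30 mm high; 38 mm overall). Point: its centre, 19 mm above its underside; x along the rib, z up. About 0.16 kg, starts loose on the bench, rib up. All are alike; any fits any seat, in any of the four square-on directions
- seat1 (a point): end seat beneath the bar's free end. Point (likewise for the other seats): centre of an 85 x 85 mm square recess in the 300 x 112 mm aluminium test bed, at the height of a cover's underside when fully home (12 mm above the bench); x along the row of seats towards the bar's pivot, z up. Seats 95 mm apart; rim 10 mm above the point
- seat2 (a point): middle seat. In each seat lies black rubber that starts 8 mm above the point, gives way under about 9 N and stays down where pressed: a cover first rests 8 mm high, only 2 mm inside the rim; once home its plate lies 2 mm below the rim. Point and axes as for seat1
- seat3 (a point): seat nearest the bar's pivot. Point, axes and rubber as for the other seats. Seats left over stay empty
- bar (a joint): steel retaining bar 345 x 26 x 12 mm on an upright pin at the far end of the test bed, underside 55 mm above the bench. rad: 0 = closed against its stop, along the middle of the bed over the ribs; starts about 1 rad open, swung out to the bed's +y (robot's left). Stays where left; 1 to 2 N at its post moves it. Clears the ribs by 5 mm when covers are home; a cover not home blocks it
- bar_pivot (a point): the bar's pivot axis, at the height of the middle of the bar (61 mm above the bench)
- bar_post (a point): black upright round post (22 mm diameter, 48 mm high) on the free end of the bar, 320 mm from the pivot. Point: on its axis, half-way up, 91 mm above the bench; the top of the bar is 24 mm below
- crank (a joint): crank of the hand pump: upright axis, no limits, rad, counted on over the turns, positive counterclockwise from above; starts within 0.4 of 0. It drives a sprung piston: stiffest about 2 rad (either way) from 0 in each turn, about 9 N at the knob; past half a turn the piston pushes it on. Let go, it swings to within about 0.8 of a whole turn
- crank_knob (a point): black upright round knob on the end of the crank arm, 26 mm diameter, 52 mm high, free to spin on its pin. Point: on its axis, half-way up, 115 mm above the bench; the top of the crank arm is 26 mm below. It goes round a circle of 65 mm radius
- crank_axis (a point): the crank's axis of turning, at the height of the knob's middle (115 mm above the bench); x points along the pump barrel, which lies beside it (93 mm high)
- speed_disc: white disc of 110 mm diameter round the crank's axis below the arm, dragged round by the crank through an oily bearing so that it follows the crank's speed smoothed over about 2 s. Origin on the axis
- tape: roll of green tape lying flat, 96 mm across, 24 mm high; not part of the job, leave it alone. Origin at its underside
- screwdriver: screwdriver lying on the bench; not part of the job, leave it alone. Origin at its underside
- meter: grey hand-held meter, 140 x 70 x 28 mm; not part of the job, leave it alone. Origin at its underside
- mug: white mug, 80 mm across, 95 mm high; not part of the job, leave it alone. Origin at its underside
- spray: spray bottle, 60 mm across, 150 mm high; not part of the job, leave it alone. Origin at its underside
- wedge: wooden block, 100 x 45 x 30 mm; not part of the job, leave it alone. Origin at its underside
Not all that is in view belongs to the job. What is shaped like the part that bears cover3_mid but black is not meant.

How it is judged:
By the outcome, as a careful person would: the job done as asked, in the order asked, and still so for the second after the job is handed in, with the robot touching nothing.
Of cover1, cover2, cover3 only 2 to 3 are there at a start; the rules pass over those that are not, and their reading is None.
At some moment in a run one of cover1, cover2, cover3 may be knocked a few centimetres aside while the robot is not near it.
Once in a run the grip may slacken for a moment while it holds something.
It also fails if it takes over 210 s, if anything falls off the work surface, if the arm or the gripper's body presses on something with over 40 N, if the wrist force passes 120 N, or if a joint passes its speed limit or range.

## Working session

There is one attempt and no reset: what is moved stays moved. The work goes in short steps, Python scripts to look and compute and a tool call to move; the robot and the scene stay as the last step left them, time stands still between calls to the robot, and variables do not carry over. Pictures are saved under pics/ and viewed, at most 14 in all, crops included, and the job is handed in when it is done.

Besides the shell and the picture viewer there is one more tool, called as name([rows], argument=value, ...), one row to a line, values as JSON. step_arm: Moves the arm, as the interface text tells. Its arguments: {"type":"object","properties":{"deltas":{"type":"array"},"squeeze":{"type":"number"}},"required":["deltas"]}

```bash
ls; mkdir -p pics; python3 - <<'E'
from bench import readout,cams,r
import cv2
s=readout.read_state();print(s)
for n in("scene","side"):
    c=cams.camera(n);cv2.imwrite(f"pics/{n}0.png",c["img"][:,:,::-1]);print(n,{k:v for k,v in c.items() if k!="img"})
c=cams.camera("wrist");print(c["T_tool_cam"],c["fx"],c["cx"],c["cy"],c["k1"])
E
```

```text
pics
{'time': 0.0, 'joint_positions': array([ 1.29739204,  0.33289834, -0.06471339,  1.46096638,  0.02158515,
        1.34991117, -0.08847985]), 'joint_vel': array([ 0.00031246, -0.00100718, -0.00073   ,  0.00059197,  0.00012894,
        0.00062871,  0.00050399]), 'joint_torque': array([-6.59623911e-04, -6.23258972e+01,  2.50472955e-02, -3.89903104e+01,
       -6.12709089e-02,  3.97043838e-02,  1.28884353e-04]), 'ee_pos': array([ 0.15502883, -0.60508275,  0.24372546]), 'eef_rot': array([ 9.92143981e-01,  1.25099027e-01, -1.18401803e-04, -7.34668675e-04]), 'ft_force': array([-0.67621433, -0.82498461,  0.38102467]), 'torque': array([ 0.00096001, -0.06947752, -0.01255072]), 'grip_force': 0.0, 'width': 0.08670484886389797}
scene {'fx': 471.3596626040518, 'fy': 471.3596626040518, 'cx': 318.44360878697876, 'cy': 241.94796268201128, 'k1': -0.12758892576691624, 'origin': array([ 1.38962383, -0.57956772,  1.12310005]), 'rotation': array([0.34355489, 0.17747108, 0.42206272, 0.81996165])}
side {'fx': 453.55625025868363, 'fy': 453.55625025868363, 'cx': 323.75179262234013, 'cy': 240.85151953639118, 'k1': -0.11642445138151404, 'origin': array([0.10991087, 0.68817843, 0.77288832]), 'rotation': array([-0.12559903,  0.40531696,  0.87208902, -0.24372893])}
[[ 2.96438294e-04  9.64399862e-01  2.64448139e-01  7.23216975e-02]
 [ 9.99999925e-01 -3.52226767e-04  1.63545010e-04  5.91816123e-04]
 [ 2.50868498e-04  2.64448070e-01 -9.64399894e-01 -1.39142103e-01]
 [ 0.00000000e+00  0.00000000e+00  0.00000000e+00  1.00000000e+00]] 354.9869176618248 320.5255241572879 238.93195414807607 -0.030220226353471057
```

View pics/scene0.png

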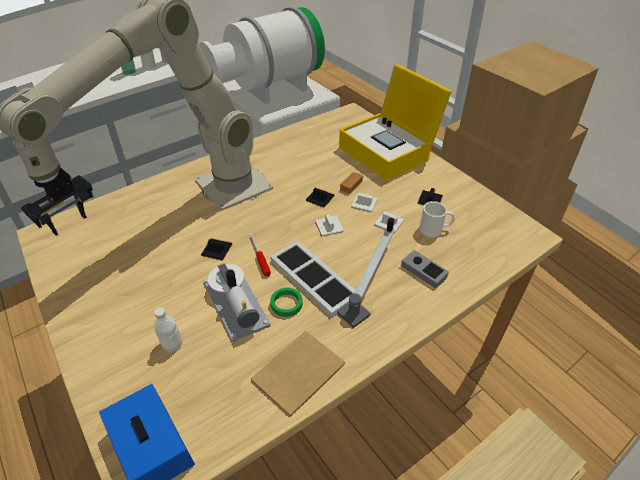

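View pics/side0.png

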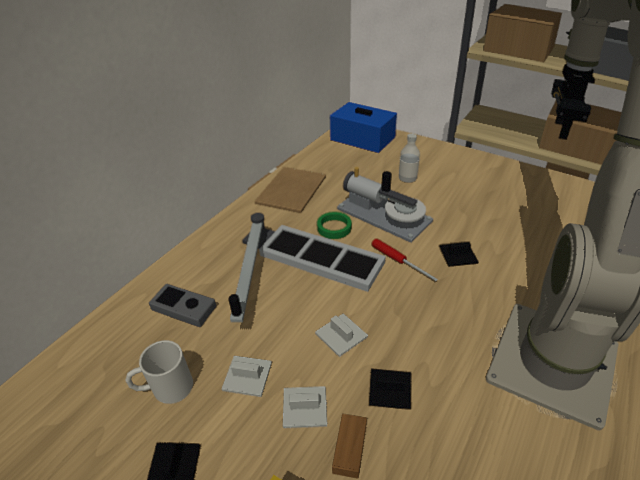

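```bash
cat > h.py <<'E'
from bench import readout,cams,r
import numpy as np,cv2
from scipy.spatial.transform import Rotation as R
def cam(n):
    s=readout.read_state();c=cams.camera(n);return c if n!="wrist" else fixw(c,s)
def fixw(c,s):
    T=np.eye(4);T[:3,:3]=R.from_quat(s["eef_rot"]).as_matrix();T[:3,3]=s["ee_pos"];T=T@c["T_tool_cam"]
    c["origin"]=T[:3,3];c["M"]=T[:3,:3];return c
def Kd(c):return np.array([[c["fx"],0,c["cx"]],[0,c["fy"],c["cy"]],[0,0,1.]]),np.array([c["k1"],0,0,0.])
def M(c):return c["M"] if "M" in c else R.from_quat(c["rotation"]).as_matrix()
def rays(c,px):
    u=cv2.undistortPoints(np.array(px,float).reshape(-1,1,2),*Kd(c)).reshape(-1,2)
    return np.c_[u[:,0],-u[:,1],-np.ones(len(u))]@M(c).T
def plane(c,px,z):
    d=rays(c,px);z=np.broadcast_to(z,len(d));return c["origin"]+d*((z-c["origin"][2])/d[:,2])[:,None]
def proj(c,P):
    q=(np.atleast_2d(P)-c["origin"])@M(c);q=q*[1,-1,-1]
    return cv2.projectPoints(q.reshape(-1,1,3),np.zeros(3),np.zeros(3),*Kd(c))[0].reshape(-1,2)
def todelta(pos,yaw):
    """delta (rotvec,shift) in current tool frame to reach world pos with tool down; yaw = heading of tool y axis"""
    s=readout.read_state();Rc=R.from_quat(s["eef_rot"]);y=np.array([np.cos(yaw),np.sin(yaw),0]);z=np.array([0,0,-1.])
    Rt=R.from_matrix(np.c_[np.cross(y,z),y,z])
    return np.round(np.r_[(Rc.inv()*Rt).as_rotvec(),Rc.inv().apply(np.array(pos)-s["ee_pos"])],4)
E
python3 - <<'E'
from h import *
a=cams.camera("scene");b=cams.camera("side");np.set_printoptions(precision=3,suppress=True)
print("covers",plane(a,[(329,226),(364,202),(388,221)],.01),plane(b,[(342,334),(246,375),(304,405)],.015))
print("post",plane(a,[(391,221)],.115),plane(b,[(235,297)],.115),"piv",plane(a,[(354,299)],.067),plane(b,[(258,217)],.067))
print("bed a",plane(a,[(271,262),(296,242),(356,290),(330,313)],.022),"b",plane(b,[(272,227),(383,260),(371,285),(263,252)],.022))
print("knob",plane(a,[(230,270)],.141),plane(b,[(387,174)],.141),"disc",plane(b,[(405,211)],.07),plane(a,[(228,283)],.07))
E
```

```text
covers [[0.424 0.153 0.01 ]
 [0.393 0.336 0.01 ]
 [0.524 0.339 0.01 ]] [[0.409 0.164 0.015]
 [0.519 0.349 0.015]
 [0.386 0.343 0.015]]
post [[0.611 0.26  0.115]] [[0.599 0.263 0.115]] piv [[ 0.762 -0.009  0.067]] [[ 0.77  -0.02   0.067]]
bed a [[ 0.463 -0.106  0.022]
 [ 0.434  0.009  0.022]
 [ 0.712  0.042  0.022]
 [ 0.735 -0.073  0.022]] b [[ 0.75  -0.049  0.022]
 [ 0.434 -0.081  0.022]
 [ 0.42   0.011  0.022]
 [ 0.708  0.046  0.022]]
knob [[ 0.522 -0.268  0.141]] [[ 0.522 -0.269  0.141]] disc [[ 0.448 -0.233  0.07 ]] [[ 0.502 -0.275  0.07 ]]
```

```bash
python3 -c "
from h import *
print(todelta([.57,.05,.35],-np.pi/2))"
```

```text
[-6.000e-04  1.000e-04  2.508e-01  5.646e-01 -5.319e-01 -1.055e-01]
```

step_arm([
  [[0,0,0.05,0.04,-0.04,-0.05,100],[0,0,0.1,0.08,-0.08,-0.1,100],[0,0,0.15,0.12,-0.12,-0.105,100],[0,0,0.2,0.16,-0.16,-0.105,100],[0,0,0.25,0.2,-0.2,-0.105,100],[0,0,0.25,0.24,-0.24,-0.105,100],[0,0,0.25,0.28,-0.28,-0.105,100],[0,0,0.25,0.32,-0.32,-0.105,100],[0,0,0.25,0.36,-0.36,-0.105,100],[0,0,0.25,0.4,-0.4,-0.105,100],[0,0,0.25,0.44,-0.44,-0.105,100],[0,0,0.25,0.48,-0.48,-0.105,100],[0,0,0.25,0.52,-0.51,-0.105,100],[0,0,0.25,0.55,-0.53,-0.105,100],[0,0,0.25,0.565,-0.532,-0.105,100],[0,0,0.25,0.565,-0.532,-0.105,100],[0,0,0.25,0.565,-0.532,-0.105,100],[0,0,0.25,0.565,-0.532,-0.105,100]],
])

```text
time: 2.5
ee_pos: [0.57, 0.0495, 0.3498]
eef_rot: [1.0, -0.0, 0.0, 0.0]
ft_force: [0.2, 0.1, 0.6]
width: 0.0873
grip_force: 0.0
```

```bash
python3 - <<'E'
from h import *
import pickle
c=cam("wrist");pickle.dump(c,open("w1.pkl","wb"));s=readout.read_state();print(s["time"],s["ee_pos"],s["joint_positions"])
cv2.imwrite("pics/w1.png",cv2.resize(c["img"],(800,600),interpolation=cv2.INTER_CUBIC)[:,:,::-1])
E
```

```text
2.55 [0.57012098 0.0495169  0.34985034] [ 0.46416519  0.2636991  -0.77734994  1.39576502  0.18472549  1.55566084
 -1.86929148]
```

View pics/w1.png

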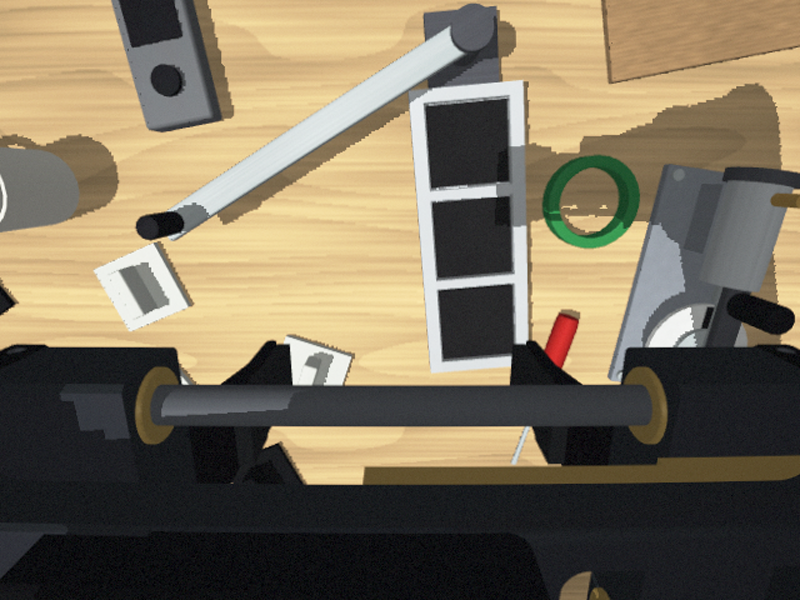

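```bash
python3 - <<'E'
from h import *
import pickle
np.set_printoptions(precision=4,suppress=True)
c=pickle.load(open("w1.pkl","rb"));g=cv2.cvtColor(c["img"],cv2.COLOR_RGB2GRAY)
m=np.zeros_like(g);m[70:295,334:422]=(g[70:295,334:422]<75)*255
n,l,st,ce=cv2.connectedComponentsWithStats(m)
C=[]
for i in range(1,n):
    if st[i,4]>1000:
        q=cv2.boxPoints(cv2.minAreaRect(np.argwhere(l==i)[:,::-1].astype(np.float32)))
        P=plane(c,q,.021);e=P[1]-P[0];f=P[2]-P[1];C.append(P.mean(0))
        print(st[i],P.mean(0),np.linalg.norm(e),np.linalg.norm(f),np.arctan2(e[1],e[0]),np.arctan2(f[1],f[0]))
C=np.array(C);print("axis",C-C[0])
k=.8
print("piv",plane(c,[(472*k,28*k)],.067+.0),"post top",plane(c,[(147*k,227*k)],.115),"base",plane(c,[(187*k,224*k)],.067))
print("knob",plane(c,[(778*k,318*k)],.141), plane(c,[(740*k,305*k)],.089),"disc",plane(c,[(690*k,345*k)],.07))
h=np.array([(300,338),(352,352),(94,268),(155,243),(192,303),(131,330),(400,340)])*k
print(plane(c,h,.008))
E
```

```text
[ 340   79   68   72 4192] [ 0.6753 -0.0193  0.021 ] 0.08031419540356241 0.07973718191026985 -1.4950426313903082 -3.0018715044718873
[ 346  157   64   65 3676] [ 0.5814 -0.0278  0.021 ] 0.08096881011065511 0.07989658623717873 -1.4816617171781625 -2.98892977381012
[ 351  228   71   67 3407] [ 0.4784 -0.0431  0.021 ] 0.09175646842730453 0.10017863920460082 -1.4914356116474972 -2.994103424618828
axis [[ 0.      0.      0.    ]
 [-0.0939 -0.0085  0.    ]
 [-0.1968 -0.0238 -0.    ]]
piv [[ 0.7666 -0.0121  0.067 ]] post top [[0.6029 0.2633 0.115 ]] base [[0.6004 0.2517 0.067 ]]
knob [[ 0.5302 -0.2693  0.141 ]] [[ 0.5266 -0.2757  0.089 ]] disc [[ 0.4786 -0.2471  0.07  ]]
[[0.4637 0.1649 0.008 ]
 [0.4464 0.1053 0.008 ]
 [0.5464 0.3919 0.008 ]
 [0.5741 0.3182 0.008 ]
 [0.5057 0.2854 0.008 ]
 [0.4731 0.3614 0.008 ]
 [0.4613 0.0495 0.008 ]]
```

step_arm([
  [[0,0,0,-0.03,-0.04,0,100],[0,0,0,-0.06,-0.09,0,100],[0,0,0,-0.09,-0.14,0,100],[0,0,0,-0.12,-0.18,0,100],[0,0,0,-0.13,-0.2,0,100],[0,0,0,-0.13,-0.2,0,100],[0,0,0,-0.13,-0.2,0,100]],
])

```text
time: 3.42
ee_pos: [0.4409, 0.2487, 0.3495]
eef_rot: [1.0, -0.0, 0.0, 0.0]
ft_force: [0.2, -0.5, -0.6]
width: 0.0871
grip_force: 0.0
```

```bash
python3 - <<'E'
from h import *
import pickle
c=cam("wrist");pickle.dump(c,open("w2.pkl","wb"));s=readout.read_state();print(s["time"],s["ee_pos"],s["joint_positions"])
cv2.imwrite("pics/w2.png",cv2.resize(c["img"],(800,600),interpolation=cv2.INTER_CUBIC)[:,:,::-1])
E
```

```text
3.475 [0.44107905 0.24859308 0.34943388] [ 0.27269965  0.10863651 -0.93533609  1.55285453  0.08788251  1.52450177
 -2.23618425]
```

View pics/w2.png

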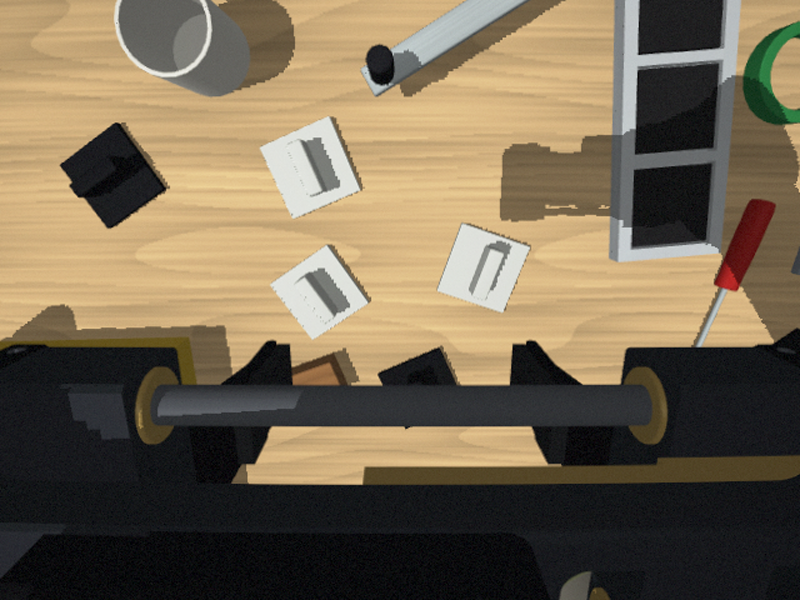

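```bash
cat > fit.py <<'E'
from h import *
from scipy.optimize import minimize
def box(lx,ly,z0,z1):
    return np.array([[x,y,z] for x in(-lx/2,lx/2) for y in(-ly/2,ly/2) for z in(z0,z1)])
COV=np.r_[box(.08,.08,0,.008),box(.054,.016,.008,.038)]
def sil(c,p,z=0,S=4):
    a=np.array([[np.cos(p[2]),-np.sin(p[2]),0],[np.sin(p[2]),np.cos(p[2]),0],[0,0,1]])
    m=np.zeros((480,640),np.uint8)
    for b in(COV[:8],COV[8:]):
        q=proj(c,b@a.T+[p[0],p[1],z]);cv2.fillConvexPoly(m,np.round(cv2.convexHull(q.astype(np.float32))*16).astype(np.int32),255,cv2.LINE_AA,4)
    return m
def fitcover(c,px,z=0,half=60):
    """px: seed pixel (full-res)"""
    im=c["img"].astype(int);w=((im.max(2)-im.min(2)<40)&(im.min(2)>95)).astype(np.uint8)
    box_=np.zeros_like(w);x,y=map(int,px);box_[max(0,y-half):y+half,max(0,x-half):x+half]=1;w&=box_
    w=cv2.morphologyEx(w,cv2.MORPH_OPEN,np.ones((3,3)))
    n,l,st,ce=cv2.connectedComponentsWithStats(w);i=1+np.argmin([np.hypot(*(ce[j]-px))-st[j,4]*.05 for j in range(1,n)])
    h=cv2.convexHull(np.argwhere(l==i)[:,::-1].astype(np.int32))
    t=np.zeros_like(w);cv2.fillConvexPoly(t,h,255)
    P=plane(c,cv2.boxPoints(cv2.minAreaRect(h)),.008+z);e=P[1]-P[0]
    best=None
    for k in(0,1):
        p0=np.r_[P.mean(0)[:2],np.arctan2(e[1],e[0])+k*np.pi/2]
        # rib direction from intensity is ambiguous: report plate fit, choose by shading-free overlap
        f=lambda p:np.abs(sil(c,p,z).astype(float)-t).sum()/255
        o=minimize(f,p0,method="Nelder-Mead",options=dict(initial_simplex=p0+np.array([[0,0,0],[.006,0,0],[0,.006,0],[0,0,.08]]),xatol=1e-4))
        print("  px err",round(o.fun,1),"area",int((t>0).sum()),np.round(o.x,4),np.linalg.norm(e).round(4))
        best=o if best is None or o.fun<best.fun else best
    return best.x
E
python3 - <<'E'
from fit import *
import pickle
c=pickle.load(open("w2.pkl","rb"))
v=c["img"].copy()
for q in[(311,167),(320,291),(484,267)]:
    p=fitcover(c,np.array(q)*.8);print(q,p)
    for k in(0,np.pi/2): # rib-top ends projected
        d=.027*np.array([np.cos(p[2]+k),np.sin(p[2]+k),0]);b=np.r_[p[:2],.038]
        print("   rib ends for yaw",round(p[2]+k,3),(proj(c,[b-d,b+d])*1.25).round(0).tolist())
E
```

```text
px err 101.5 area 4019 [ 0.5227  0.3429 -1.1824] 0.0798
  px err 101.5 area 4019 [0.5227 0.3429 0.3884] 0.0798
(311, 167) [ 0.52268241  0.34292705 -1.18238538]
   rib ends for yaw -1.182 [[279.0, 179.0], [329.0, 157.0]]
   rib ends for yaw 0.388 [[315.0, 194.0], [292.0, 141.0]]
  px err 134.1 area 3242 [ 0.3873  0.3405 -0.9748] 0.0808
  px err 134.1 area 3242 [0.3873 0.3405 0.596 ] 0.0808
(320, 291) [0.38732282 0.34048017 0.59597039]
   rib ends for yaw 0.596 [[328.0, 321.0], [298.0, 280.0]]
   rib ends for yaw 2.167 [[334.0, 287.0], [293.0, 315.0]]
  px err 106.5 area 3425 [ 0.416   0.157  -0.3217] 0.0801
  px err 106.5 area 3425 [0.416  0.157  1.2491] 0.0801
(484, 267) [ 0.41597055  0.15701835 -0.32167695]
   rib ends for yaw -0.322 [[479.0, 298.0], [498.0, 250.0]]
   rib ends for yaw 1.249 [[512.0, 282.0], [464.0, 266.0]]
```

step_arm([
  [[0,0,0,0.02,0.05,0,100],[0,0,0,0.04,0.11,0,100],[0,0,0,0.06,0.17,0,100],[0,0,0,0.07,0.23,0,100],[0,0,0,0.08,0.29,0,100],[0,0,0,0.08,0.33,0,100],[0,0,0,0.08,0.35,0,100],[0,0,0,0.08,0.35,0,100],[0,0,0,0.08,0.35,0,100]],
])

```text
time: 4.6
ee_pos: [0.5207, -0.0979, 0.3497]
eef_rot: [1.0, 0.002, 0.0, -0.0]
ft_force: [-0.3, 0.7, 0.6]
width: 0.0868
grip_force: 0.0
```

```bash
python3 - <<'E'
from h import *
import pickle
c=cam("wrist");pickle.dump(c,open("w3.pkl","wb"));s=readout.read_state();print(s["time"],s["ee_pos"],s["joint_positions"])
cv2.imwrite("pics/w3.png",cv2.resize(c["img"],(800,600),interpolation=cv2.INTER_CUBIC)[:,:,::-1])
E
```

```text
4.65 [ 0.52071619 -0.09780028  0.34979651] [ 0.68553455  0.13351562 -0.64663038  1.50751489  0.08015463  1.52698533
 -1.52738514]
```

View pics/w3.png

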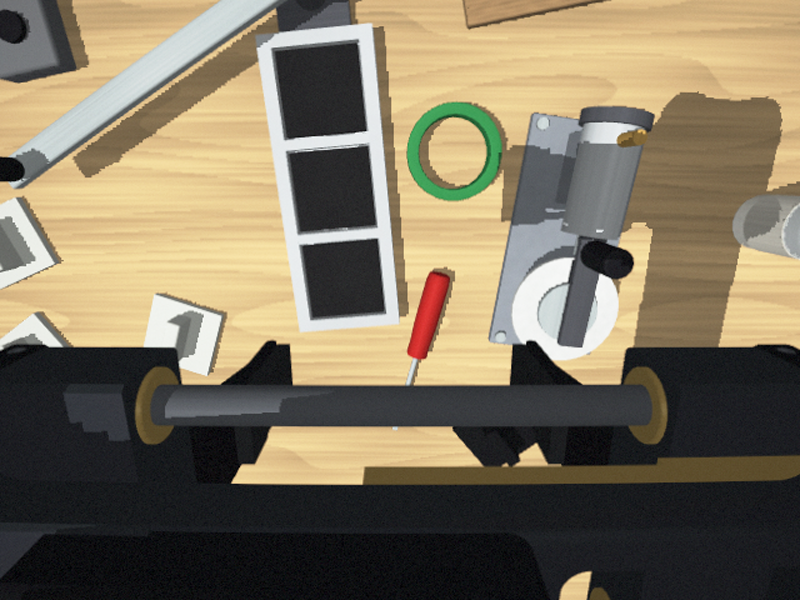

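```bash
python3 - <<'E'
from h import *
import pickle
np.set_printoptions(precision=4,suppress=True)
c=pickle.load(open("w3.pkl","rb"));g=cv2.cvtColor(c["img"],cv2.COLOR_RGB2GRAY)
m=np.zeros_like(g);m[28:262,214:318]=(g[28:262,214:318]<85)*255
n,l,st,ce=cv2.connectedComponentsWithStats(m);C=[]
for i in range(1,n):
    if st[i,4]>1000:
        h=cv2.convexHull(np.argwhere(l==i)[:,::-1].astype(np.int32)).reshape(-1,2)
        P=plane(c,h,.021)
        (x,y),(w,hh),a=cv2.minAreaRect((P[:,:2]*1000).astype(np.float32));C.append((x/1000,y/1000));print(st[i],x,y,w,hh,a)
C=np.array(sorted(C));print((C[-1]-C[0]),np.arctan2(*(C[-1]-C[0])[::-1]),C.mean(0))
# outer bed
print(plane(c,np.array([(257,37),(372,24),(400,322),(301,331)])*.8,.022))
# disc
im=c["img"].astype(int);w=((im.max(2)-im.min(2)<25)&(im.min(2)>200)).astype(np.uint8);b=np.zeros_like(w);b[200:290,400:500]=1;w&=b
h=cv2.convexHull(np.argwhere(w>0)[:,::-1].astype(np.int32)).reshape(-1,2)
for z in(.05,.06,.07,.08):
    P=plane(c,h,z)[:,:2];(cc,rad)=cv2.minEnclosingCircle((P*1000).astype(np.float32))
    s=np.linalg.lstsq(np.c_[2*P,np.ones(len(P))],(P**2).sum(1),rcond=None)[0];print(z,cc,rad,s[:2],np.sqrt(s[2]+s[0]**2+s[1]**2))
print("knob",plane(c,np.array([(621,263),(588,256)])*.8,[.141,.089]))
E
```

```text
[ 219   34   74   77 4675] 674.654052734375 -19.41136932373047 80.9426498413086 80.67484283447266 5.183804988861084
[ 231  117   70   69 3977] 580.9998168945312 -27.76187515258789 79.54035186767578 81.02141571044922 5.244481563568115
[ 242  191   66   63 3486] 487.17449951171875 -36.337764739990234 80.76223754882812 80.84327697753906 5.117650032043457
[0.1875 0.0169] 0.09003983979771668 [ 0.5809 -0.0278]
[[ 0.7228  0.0392  0.022 ]
 [ 0.7336 -0.0704  0.022 ]
 [ 0.4385 -0.0977  0.022 ]
 [ 0.4275  0.0126  0.022 ]]
0.05 (456.8896484375, -260.67333984375) 64.22461700439453 [ 0.4581 -0.2646] 0.05762019694881659
0.06 (459.9938659667969, -256.9727478027344) 62.76128387451172 [ 0.4612 -0.2609] 0.056307345467290174
0.07 (463.09808349609375, -253.2721405029297) 61.29796600341797 [ 0.4643 -0.2571] 0.05499449398576203
0.08 (466.2023010253906, -249.571533203125) 59.83462905883789 [ 0.4674 -0.2533] 0.05368164250422932
knob [[ 0.5281 -0.2748  0.141 ]
 [ 0.5247 -0.2697  0.089 ]]
```

```bash
python3 - <<'E'
from fit import *
import pickle
cov=dict(A=(.5227,.3429,.388),B=(.3873,.3405,.596),C=(.416,.157,-.322))
for n in("side","scene"):
    c=cam(n);pickle.dump(c,open(n+"1.pkl","wb"))
    for k,p in cov.items():
        print(n,k);fitcover(c,proj(c,[p[0],p[1],.008])[0],half=40)
c=pickle.load(open("w2.pkl","rb"));print("post",plane(c,[(378*.8,56*.8)],.115))
for yaw,p in((-1.893,(.416,.157,.2)),):print(todelta(p,yaw))
E
```

```text
side A
  px err 118.5 area 1522 [ 0.5239  0.3437 -1.1836] 0.0877
  px err 89.0 area 1522 [0.5239 0.3433 0.3972] 0.0877
side B
  px err 85.9 area 1783 [ 0.3878  0.34   -2.5394] 0.0838
  px err 111.5 area 1783 [ 0.3878  0.3399 -0.9734] 0.0838
side C
  px err 86.2 area 1296 [ 0.4165  0.1564 -1.9002] 0.0911
  px err 72.2 area 1296 [ 0.416   0.1565 -0.3326] 0.0911
scene A
  px err 464.7 area 898 [0.534  0.3246 2.0377] 0.2475
  px err 478.4 area 898 [0.5316 0.3306 3.6148] 0.2475
scene B
  px err 58.6 area 359 [0.3871 0.3427 2.1596] 0.0933
  px err 46.0 area 359 [0.3875 0.3415 3.7444] 0.0933
scene C
  px err 54.3 area 440 [0.4123 0.1597 1.2303] 0.0866
  px err 53.6 area 440 [0.4133 0.1596 2.8305] 0.0866
post [[0.60360974 0.26534648 0.115     ]]
[-0.     -0.0004  0.3255 -0.1039 -0.2556  0.1497]
```

step_arm([
  [[0,0,0.08,-0.02,-0.05,0.02,50],[0,0,0.16,-0.04,-0.1,0.05,50],[0,0,0.24,-0.06,-0.15,0.08,50],[0,0,0.327,-0.08,-0.2,0.11,50],[0,0,0.327,-0.1,-0.24,0.14,50],[0,0,0.327,-0.104,-0.256,0.17,50],[0,0,0.327,-0.104,-0.256,0.2,50],[0,0,0.327,-0.104,-0.256,0.24,50],[0,0,0.327,-0.104,-0.256,0.27,50],[0,0,0.327,-0.104,-0.256,0.295,50],[0,0,0.327,-0.104,-0.256,0.308,50],[0,0,0.327,-0.104,-0.256,0.316,50],[0,0,0.327,-0.104,-0.256,0.316,50],[0,0,0.327,-0.104,-0.256,0.316,50],[0,0,0.327,-0.104,-0.256,0.316,50]],
])

```text
time: 6.62
ee_pos: [0.4168, 0.156, 0.0341]
eef_rot: [0.987, -0.162, 0.001, -0.0]
ft_force: [0.6, 0.6, 0.5]
width: 0.0441
grip_force: 0.0
```

step_arm([
  [[0,0,0,0,0,0,0],[0,0,0,0,0,0,0],[0,0,0,0,0,0,0],[0,0,0,0,0,0,0],[0,0,0,0,0,0,0]],
], squeeze=35)

```text
time: 7.25
ee_pos: [0.4164, 0.156, 0.0336]
eef_rot: [0.987, -0.162, 0.0, -0.0]
ft_force: [0.1, 0.3, 0.1]
width: 0.0158
grip_force: 35.0
```

```bash
python3 -c "
from h import *
s=readout.read_state();print(s['ee_pos'],s['ft_force'],s['width'])
u=np.array([np.cos(.09),np.sin(.09)]);S2=np.array([.5810,-.0272]);print(S2-.095*u,S2+.095*u)
print(todelta([*(S2-.095*u),.2],.09-np.pi/2))"
```

```text
[0.41640267 0.15603564 0.03357383] [0.05059589 0.32564241 0.09783998] 0.015837768697168932
[ 0.48638449 -0.03573846] [ 0.67561551 -0.01866154]
[-1.000e-04 -1.000e-04 -4.162e-01  1.278e-01  1.592e-01 -1.664e-01]
```

step_arm([
  [[0,0,0,0,0,-0.03,0],[0,0,0,0,0,-0.07,0],[0,0,-0.06,0.01,0.02,-0.1,0],[0,0,-0.14,0.03,0.05,-0.12,0],[0,0,-0.22,0.06,0.09,-0.12,0],[0,0,-0.3,0.09,0.12,-0.12,0],[0,0,-0.38,0.11,0.15,-0.12,0],[0,0,-0.417,0.128,0.159,-0.11,0],[0,0,-0.417,0.128,0.159,-0.09,0],[0,0,-0.417,0.128,0.159,-0.06,0],[0,0,-0.417,0.128,0.159,-0.04,0],[0,0,-0.417,0.128,0.159,-0.03,0],[0,0,-0.417,0.128,0.159,-0.026,0],[0,0,-0.417,0.128,0.159,-0.026,0],[0,0,-0.417,0.128,0.159,-0.026,0],[0,0,-0.417,0.128,0.159,-0.026,0]],
])

```text
time: 9.25
ee_pos: [0.4869, -0.0357, 0.06]
eef_rot: [0.999, 0.045, 0.0, 0.0]
ft_force: [0.3, 0.0, -2.0]
width: 0.0159
grip_force: 35.0
```

```bash
python3 - <<'E'
from fit import *
import pickle
s=readout.read_state();print(s["time"],s['ee_pos'],s['ft_force'],s['width'],R.from_quat(s["eef_rot"]).as_matrix()[:,1])
c=cam("side");p=proj(c,[.486,-.036,.03])[0].astype(int);print(p)
im=c["img"][p[1]-60:p[1]+60,p[0]-80:p[0]+80];cv2.imwrite("pics/s1.png",cv2.resize(im,(800,600),interpolation=cv2.INTER_CUBIC)[:,:,::-1])
E
```

```text
9.25 [ 0.48693793 -0.03573796  0.06002054] [ 0.28662588  0.00999672 -1.97204719] 0.01590693942952667 [ 9.05885883e-02 -9.95888302e-01  4.45458157e-04]
[355 260]
```

View pics/s1.png

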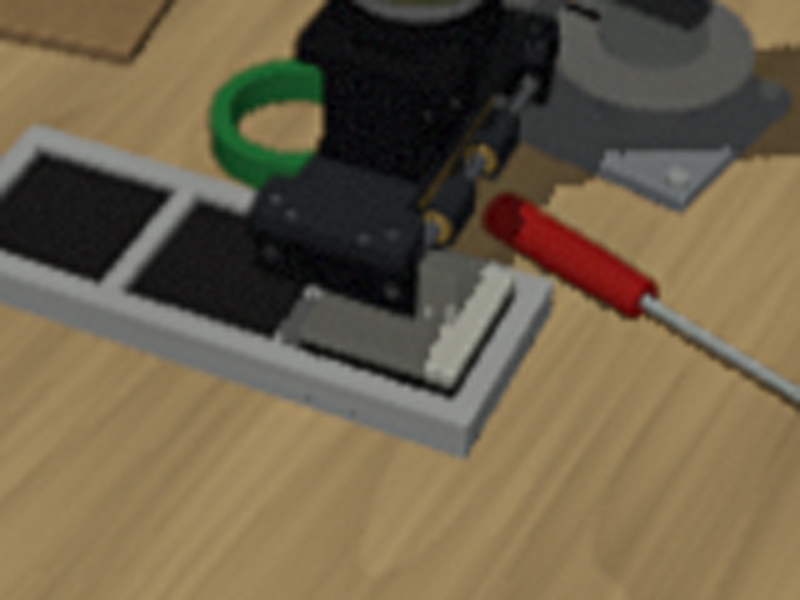

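step_arm([
  [[0,0,0,-0.0005,0,0.002,0],[0,0,0,-0.0005,0,0.004,0],[0,0,0,-0.0005,0,0.005,0],[0,0,0,-0.0005,0,0.006,0],[0,0,0,-0.0005,0,0.007,0],[0,0,0,-0.0005,0,0.008,0],[0,0,0,-0.0005,0,0.009,0],[0,0,0,-0.0005,0,0.009,0]],
])

```text
time: 10.3
ee_pos: [0.4862, -0.0357, 0.0509]
eef_rot: [0.999, 0.045, -0.0, 0.0]
ft_force: [-2.4, -0.7, 4.2]
width: 0.016
grip_force: 35.0
```

step_arm([
  [[0,0,0,0,0,0.001,0],[0,0,0,0,0,0.002,0],[0,0,0,0,0,0.003,0],[0,0,0,0,0,0.004,0],[0,0,0,0,0,0.005,0],[0,0,0,0,0,0.0055,0],[0,0,0,0,0,0.006,0],[0,0,0,0,0,0.006,0]],
])

```text
time: 11.3
ee_pos: [0.4862, -0.0357, 0.0454]
eef_rot: [0.999, 0.045, -0.0, 0.0]
ft_force: [-6.9, 0.6, 15.6]
width: 0.0159
grip_force: 35.0
```

step_arm([
  [[0,0,0,-0.0005,0,0,40],[0,0,0,-0.0005,0,0,40],[0,0,0,-0.0005,0,0,40],[0,0,0,-0.0005,0,-0.02,40],[0,0,0,-0.0005,0,-0.04,40],[0,0,0,-0.0005,0,-0.04,0],[0,0,0,-0.0005,0,-0.04,0],[0,0,0,-0.0005,0,-0.04,0],[0,0,0,-0.0005,0,-0.036,0],[0,0,0,-0.0005,0,-0.032,0],[0,0,0,-0.0005,0,-0.029,0],[0,0,0,-0.0005,0,-0.0275,0],[0,0,0,-0.0005,0,-0.0265,0],[0,0,0,-0.0005,0,-0.026,0],[0,0,0,-0.0005,0,-0.026,0]],
])

```text
time: 13.18
ee_pos: [0.4858, -0.0357, 0.0722]
eef_rot: [0.999, 0.045, -0.0, 0.001]
ft_force: [-10.5, -0.6, 26.7]
width: 0.0009
grip_force: 13.4
```

step_arm([
  [[0,0,0,0,0,-0.03,0],[0,0,0,0,0,-0.08,40],[0,0,0,0,0,-0.12,50]],
])

```text
time: 13.55
ee_pos: [0.4858, -0.0356, 0.1923]
eef_rot: [0.999, 0.046, 0.0, 0.0]
ft_force: [0.6, -0.2, -0.0]
width: 0.0135
grip_force: 0.0
```

```bash
python3 - <<'E'
from fit import *
c=cam("side")
for k,p in dict(A=(.5227,.3429,.388),B=(.3873,.3405,.596)).items():
    print(k);fitcover(c,proj(c,[p[0],p[1],.008])[0],half=40)
print(todelta([.509,.337,.0335],.392-np.pi/2))
E
```

```text
A
  px err 118.6 area 1521 [ 0.5242  0.3433 -1.1838] 0.0877
  px err 89.9 area 1521 [0.5237 0.3434 0.397 ] 0.0877
B
  px err 87.9 area 1780 [ 0.3878  0.3398 -2.5454] 0.0839
  px err 114.7 area 1780 [ 0.3877  0.3398 -0.9757] 0.0839
[ 0.003  -0.0065 -0.3006  0.0538 -0.3693  0.1633]
```

step_arm([
  [[0,0,-0.06,0.01,-0.05,0,50],[0,0,-0.12,0.02,-0.1,0,50],[0,0,-0.18,0.03,-0.16,0,50],[0,0,-0.24,0.04,-0.22,0,50],[0,0,-0.3,0.05,-0.28,0,50],[0,0,-0.3,0.054,-0.33,0,50],[0,0,-0.3,0.054,-0.36,0,50],[0,0,-0.3,0.054,-0.369,0,50],[0,0,-0.3,0.054,-0.369,0.04,50],[0,0,-0.3,0.054,-0.369,0.06,50],[0,0,-0.3,0.054,-0.369,0.06,50],[0,0,-0.3,0.054,-0.369,0.06,50]],
])

```text
time: 15.1
ee_pos: [0.5066, 0.3366, 0.1317]
eef_rot: [0.981, 0.194, 0.001, -0.0]
ft_force: [0.0, 1.1, 0.6]
width: 0.044
grip_force: 0.0
```

```bash
python3 - <<'E'
from h import *
print(readout.read_state()["ee_pos"],todelta([.509,.3372,.0335],.392-np.pi/2))
E
```

```text
[0.50660298 0.33658216 0.1316938 ] [-0.0001 -0.0013 -0.0019  0.0023  0.0003  0.0982]
```

step_arm([
  [[0,0,-0.002,0.0025,0.0005,0.03,50],[0,0,-0.002,0.0025,0.0005,0.06,50],[0,0,-0.002,0.0025,0.0005,0.08,50],[0,0,-0.002,0.0025,0.0005,0.092,50],[0,0,-0.002,0.0025,0.0005,0.098,50],[0,0,-0.002,0.0025,0.0005,0.098,50],[0,0,-0.002,0.0025,0.0005,0.098,0],[0,0,-0.002,0.0025,0.0005,0.098,0],[0,0,-0.002,0.0025,0.0005,0.098,0],[0,0,-0.002,0.0025,0.0005,0.098,0],[0,0,-0.002,0.0025,0.0005,0.098,0]],
], squeeze=35)

```text
time: 16.48
ee_pos: [0.5085, 0.3372, 0.0327]
eef_rot: [0.981, 0.195, 0.0, 0.0]
ft_force: [-1.2, -0.1, 3.2]
width: 0.0155
grip_force: 35.0
```

```bash
python3 - <<'E'
from h import *
s=readout.read_state();print(s["ee_pos"],s["width"])
# offset along rib of TCP from cover centre
d=np.array([np.cos(.392),np.sin(.392)]);off=(s["ee_pos"][:2]-[.5235,.3432])@d;print("off",off,(s["ee_pos"][:2]-[.5235,.3432])@[-d[1],d[0]])
u=np.array([np.cos(.09),np.sin(.09)]);S3=np.array([.5805,-.0272])+.095*u+off*u
print(S3,todelta([*S3,.06],.09-np.pi/2))
E
```

```text
[0.50853986 0.3371766  0.03269644] 0.015477607238019575
off -0.01612652905288266 0.000148831915191078
[ 0.65905425 -0.02011097] [ 1.000e-04 -2.000e-04  3.028e-01  2.300e-03  3.877e-01 -2.730e-02]
```

step_arm([
  [[0,0,0,0,0,-0.03,0],[0,0,0,0,0,-0.08,0],[0,0,0,0,0,-0.12,0],[0,0,0,0,0.01,-0.135,0],[0,0,0.06,0,0.05,-0.135,0],[0,0,0.12,0,0.1,-0.135,0],[0,0,0.18,0,0.16,-0.135,0],[0,0,0.24,0.002,0.22,-0.135,0],[0,0,0.303,0.002,0.28,-0.135,0],[0,0,0.303,0.002,0.34,-0.135,0],[0,0,0.303,0.002,0.375,-0.13,0],[0,0,0.303,0.002,0.388,-0.11,0],[0,0,0.303,0.002,0.388,-0.08,0],[0,0,0.303,0.002,0.388,-0.05,0],[0,0,0.303,0.002,0.388,-0.035,0],[0,0,0.303,0.002,0.388,-0.028,0],[0,0,0.303,0.002,0.388,-0.028,0],[0,0,0.303,0.002,0.388,-0.028,0]],
])

```text
time: 18.73
ee_pos: [0.6595, -0.0204, 0.0616]
eef_rot: [0.999, 0.045, 0.001, 0.0]
ft_force: [-0.9, -0.3, -1.4]
width: 0.0156
grip_force: 35.0
```

```bash
python3 - <<'E'
from h import *
s=readout.read_state();print(s["width"],s["ft_force"],s["ee_pos"],todelta([.65905,-.0201,.06],.09-np.pi/2))
E
```

```text
0.01556613032198658 [-0.9034492  -0.31667389 -1.36272929] [ 0.6594622  -0.02038783  0.06162186] [ 0.0002 -0.0016 -0.0001 -0.0004 -0.0003  0.0016]
```

step_arm([
  [[0,0,0,-0.0005,0,0.003,0],[0,0,0,-0.0005,0,0.006,0],[0,0,0,-0.0005,0,0.008,0],[0,0,0,-0.0005,0,0.009,0],[0,0,0,-0.0005,0,0.01,0],[0,0,0,-0.0005,0,0.011,0],[0,0,0,-0.0005,0,0.011,0]],
])

```text
time: 19.6
ee_pos: [0.6582, -0.0207, 0.0502]
eef_rot: [0.999, 0.045, -0.0, 0.0]
ft_force: [-4.5, -0.5, 5.6]
width: 0.0157
grip_force: 35.0
```

step_arm([
  [[0,0,0,0,0,0.001,0],[0,0,0,0,0,0.002,0],[0,0,0,0,0,0.003,0],[0,0,0,0,0,0.004,0],[0,0,0,0,0,0.005,0],[0,0,0,0,0,0.0055,0],[0,0,0,0,0,0.006,0],[0,0,0,0,0,0.006,0]],
])

```text
time: 20.6
ee_pos: [0.6583, -0.0206, 0.0448]
eef_rot: [0.999, 0.045, -0.0, 0.0]
ft_force: [-7.3, -1.3, 10.7]
width: 0.0157
grip_force: 35.0
```

step_arm([
  [[0,0,0,0,0,0,40],[0,0,0,0,0,0,40],[0,0,0,0,0,0,40],[0,0,0,0,0,-0.02,40],[0,0,0,0,0,-0.04,40],[0,0,0,0.008,0,-0.04,0],[0,0,0,0.016,0,-0.04,0],[0,0,0,0.016,0,-0.04,0],[0,0,0,0.016,0,-0.036,0],[0,0,0,0.016,0,-0.032,0],[0,0,0,0.016,0,-0.029,0],[0,0,0,0.016,0,-0.0275,0],[0,0,0,0.016,0,-0.0265,0],[0,0,0,0.016,0,-0.026,0],[0,0,0,0.016,0,-0.026,0]],
])

```text
time: 22.48
ee_pos: [0.6743, -0.0192, 0.0724]
eef_rot: [0.999, 0.045, 0.0, 0.001]
ft_force: [-12.2, -1.0, 23.7]
width: 0.0004
grip_force: 12.1
```

step_arm([
  [[0,0,0,0,0,-0.03,0],[0,0,0,0,0,-0.08,40],[0,0,0,0,0,-0.12,50],[0,0,0,0,0,-0.12,50]],
])

```text
time: 22.98
ee_pos: [0.6758, -0.0188, 0.1933]
eef_rot: [0.999, 0.045, 0.003, 0.0]
ft_force: [0.7, 0.3, -0.2]
width: 0.0226
grip_force: 0.0
```

```bash
python3 - <<'E'
from fit import *
c=cam("side")
p=(.3873,.3405);fitcover(c,proj(c,[p[0],p[1],.008])[0],half=40)
s=readout.read_state();print(s["ee_pos"],todelta([.3876,.3403,.1],.597-np.pi/2))
E
```

```text
px err 88.8 area 1783 [ 0.388   0.3399 -2.5559] 0.0838
  px err 111.7 area 1783 [ 0.3877  0.34   -0.9707] 0.0838
[ 0.67484645 -0.01908777  0.19088748] [ 0.0012 -0.0023 -0.5073 -0.2541 -0.3837  0.09  ]
```

```bash
python3 - <<'E'
from h import *
import pickle
c=pickle.load(open("w2.pkl","rb"));print(plane(c,np.array([(190,340),(190,340),(0,345),(228,328)])*.8,[.0,.08,.08,0]))
c=pickle.load(open("scene1.pkl","rb"));print(plane(c,[(382,176),(340,146),(382,162),(428,170)],[0,0,.04,0]))
E
```

```text
[[0.32908735 0.49672157 0.        ]
 [0.35925839 0.45603553 0.08      ]
 [0.35317417 0.65278226 0.08      ]
 [0.3440976  0.44982521 0.        ]]
[[0.30071639 0.50689766 0.        ]
 [0.03166053 0.50202908 0.        ]
 [0.2687942  0.53011437 0.04      ]
 [0.37785549 0.6886168  0.        ]]
```

step_arm([
  [[0,0,-0.08,-0.04,-0.04,0,50],[0,0,-0.16,-0.07,-0.09,0,50],[0,0,-0.24,-0.1,-0.14,0,50],[0,0,-0.32,-0.13,-0.19,0,50],[0,0,-0.4,-0.16,-0.24,0,50],[0,0,-0.48,-0.19,-0.29,0,50],[0,0,-0.507,-0.22,-0.34,0,50],[0,0,-0.507,-0.245,-0.37,0,50],[0,0,-0.507,-0.254,-0.384,0,50],[0,0,-0.507,-0.254,-0.384,0.03,50],[0,0,-0.507,-0.254,-0.384,0.05,50],[0,0,-0.507,-0.254,-0.384,0.05,50],[0,0,-0.507,-0.254,-0.384,0.05,50]],
])

```text
time: 24.65
ee_pos: [0.3873, 0.3405, 0.14]
eef_rot: [0.956, 0.294, 0.0, -0.0]
ft_force: [0.6, 0.3, 1.0]
width: 0.0433
grip_force: 0.0
```

```bash
python3 - <<'E'
from h import *
print(readout.read_state()["ee_pos"],todelta([.3876,.3402,.0335],.597-np.pi/2))
E
```

```text
[0.38734014 0.34046867 0.13999306] [-0.0002 -0.0003 -0.0009  0.      0.0004  0.1065]
```

step_arm([
  [[0,0,0,0,0,0.03,50],[0,0,0,0,0,0.06,50],[0,0,0,0,0,0.085,50],[0,0,0,0,0,0.1,50],[0,0,0,0,0,0.1065,50],[0,0,0,0,0,0.1065,50],[0,0,0,0,0,0.1065,0],[0,0,0,0,0,0.1065,0],[0,0,0,0,0,0.1065,0],[0,0,0,0,0,0.1065,0],[0,0,0,0,0,0.1065,0]],
], squeeze=35)

```text
time: 26.02
ee_pos: [0.387, 0.3405, 0.0332]
eef_rot: [0.956, 0.294, 0.0, 0.0]
ft_force: [-0.5, -0.9, 3.3]
width: 0.0156
grip_force: 35.0
```

```bash
python3 - <<'E'
from h import *
s=readout.read_state();print(s["ee_pos"],s["width"])
d=np.array([np.cos(.597),np.sin(.597)]);off=(s["ee_pos"][:2]-[.3876,.3402])@d;print("off",off,(s["ee_pos"][:2]-[.3876,.3402])@[-d[1],d[0]])
u=np.array([np.cos(.09),np.sin(.09)]);S=np.array([.580,-.0272])+off*u
print(S,todelta([*S,.06],.09-np.pi/2))
E
```

```text
[0.38698777 0.34052314 0.03321871] 0.015576620955705623
off -0.0003246732907468639 0.0006114188443678249
[ 0.57967664 -0.02722918] [ 2.000e-04 -2.000e-04  5.066e-01 -4.720e-02  4.125e-01 -2.670e-02]
```

step_arm([
  [[0,0,0,0,0,-0.03,0],[0,0,0,0,0,-0.08,0],[0,0,0,0,0.01,-0.12,0],[0,0,0.08,0,0.04,-0.12,0],[0,0,0.16,-0.01,0.09,-0.12,0],[0,0,0.24,-0.01,0.14,-0.12,0],[0,0,0.32,-0.02,0.19,-0.12,0],[0,0,0.4,-0.03,0.24,-0.12,0],[0,0,0.48,-0.04,0.3,-0.12,0],[0,0,0.507,-0.047,0.35,-0.12,0],[0,0,0.507,-0.047,0.39,-0.12,0],[0,0,0.507,-0.047,0.4125,-0.11,0],[0,0,0.507,-0.047,0.4125,-0.08,0],[0,0,0.507,-0.047,0.4125,-0.05,0],[0,0,0.507,-0.047,0.4125,-0.035,0],[0,0,0.507,-0.047,0.4125,-0.027,0],[0,0,0.507,-0.047,0.4125,-0.027,0],[0,0,0.507,-0.047,0.4125,-0.027,0]],
])

```text
time: 28.28
ee_pos: [0.5805, -0.027, 0.061]
eef_rot: [0.999, 0.045, 0.001, 0.0]
ft_force: [0.3, 0.0, -1.8]
width: 0.0158
grip_force: 35.0
```

```bash
python3 - <<'E'
from h import *
s=readout.read_state();print(s["width"],s["ft_force"],s["ee_pos"],todelta([.5797,-.0272,.0452],.09-np.pi/2))
E
```

```text
0.015782070490299612 [ 0.26173514  0.04714658 -1.79795581] [ 0.58045037 -0.02700144  0.06102744] [ 0.0004 -0.0015 -0.0002 -0.0008  0.0001  0.0158]
```

step_arm([
  [[0,0,0,-0.0005,0,0.003,0],[0,0,0,-0.0005,0,0.006,0],[0,0,0,-0.0005,0,0.008,0],[0,0,0,-0.0005,0,0.009,0],[0,0,0,-0.0005,0,0.01,0],[0,0,0,-0.0005,0,0.0105,0],[0,0,0,-0.0005,0,0.0105,0]],
])

```text
time: 29.15
ee_pos: [0.5793, -0.0273, 0.0501]
eef_rot: [0.999, 0.045, -0.0, 0.0]
ft_force: [-3.3, 0.4, 6.4]
width: 0.0157
grip_force: 35.0
```

step_arm([
  [[0,0,0,0,0,0.001,0],[0,0,0,0,0,0.002,0],[0,0,0,0,0,0.003,0],[0,0,0,0,0,0.004,0],[0,0,0,0,0,0.005,0],[0,0,0,0,0,0.0055,0],[0,0,0,0,0,0.006,0],[0,0,0,0,0,0.006,0]],
])

```text
time: 30.15
ee_pos: [0.5795, -0.0272, 0.0451]
eef_rot: [0.999, 0.045, 0.0, 0.001]
ft_force: [-9.3, -0.4, 17.1]
width: 0.0158
grip_force: 35.0
```

Home height. Release, then a central press, then rise and look.

step_arm([
  [[0,0,0,0,0,0,40],[0,0,0,0,0,0,40],[0,0,0,0,0,0,40],[0,0,0,0,0,-0.02,40],[0,0,0,0,0,-0.04,40],[0,0,0,0,0,-0.04,0],[0,0,0,0,0,-0.04,0],[0,0,0,0,0,-0.04,0],[0,0,0,0,0,-0.036,0],[0,0,0,0,0,-0.032,0],[0,0,0,0,0,-0.029,0],[0,0,0,0,0,-0.0275,0],[0,0,0,0,0,-0.0265,0],[0,0,0,0,0,-0.026,0],[0,0,0,0,0,-0.026,0]],
])

```text
time: 32.02
ee_pos: [0.5795, -0.0271, 0.0722]
eef_rot: [0.999, 0.045, 0.0, 0.001]
ft_force: [-14.9, -1.0, 31.6]
width: 0.0004
grip_force: 15.9
```

step_arm([
  [[0,0,0,0,0,-0.04,0],[0,0,0,0,0,-0.1,40],[0,0,0,0,0,-0.16,50],[0,0,0,-0.02,0.02,-0.22,50],[0,0,0,-0.03,0.05,-0.27,50],[0,0,0,-0.03,0.05,-0.28,50],[0,0,0,-0.03,0.05,-0.28,50],[0,0,0,-0.03,0.05,-0.28,50],[0,0,0,-0.03,0.05,-0.28,50]],
])

```text
time: 33.15
ee_pos: [0.5536, -0.079, 0.3482]
eef_rot: [0.999, 0.045, -0.001, -0.0]
ft_force: [-1.4, 0.7, -0.7]
width: 0.0434
grip_force: 0.0
```

```bash
python3 - <<'E'
from h import *
import pickle
c=cam("wrist");pickle.dump(c,open("w4.pkl","wb"));s=readout.read_state();print(s["time"],s["ee_pos"])
cv2.imwrite("pics/w4.png",cv2.resize(c["img"],(800,600),interpolation=cv2.INTER_CUBIC)[:,:,::-1])
E
```

```text
33.2 [ 0.55368594 -0.07908609  0.34843833]
```

View pics/w4.png

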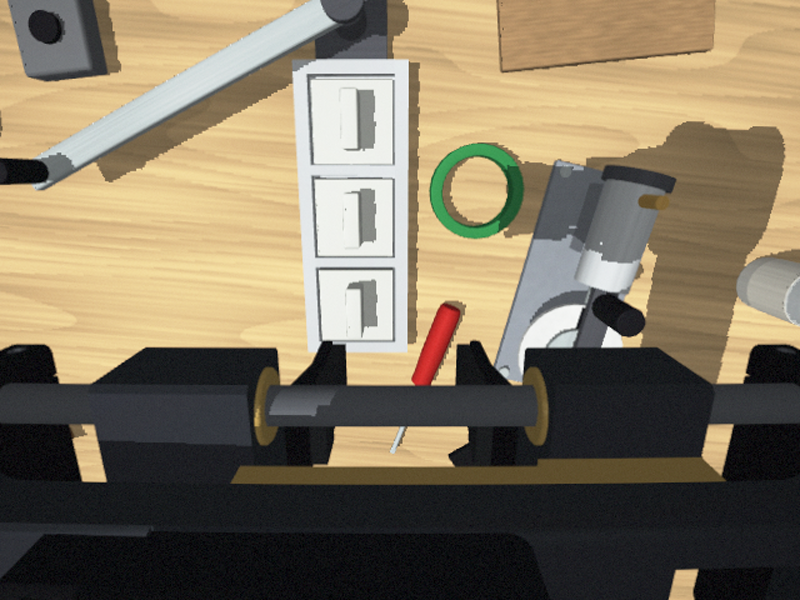

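```bash
python3 - <<'E'
from h import *
print(todelta([.603,.2635,.17],-1.99))
Rt=R.from_matrix(np.c_[np.cross([np.cos(-1.99),np.sin(-1.99),0],[0,0,-1.]),[np.cos(-1.99),np.sin(-1.99),0],[0,0,-1]])
P=np.array([.7666,-.0121]);p0=np.array([.603,.2635]);a0=np.arctan2(*(p0-P)[::-1]);a1=np.pi+.09
t=np.linspace(a0,a1,37);pts=P+.32*np.c_[np.cos(t),np.sin(t)]
d=Rt.inv().apply(np.c_[pts-pts[0],np.zeros(37)]);print(a1-a0);print(d[1:,:2].round(3).tolist())
E
```

```text
[-2.000e-04  1.700e-03  5.100e-01  8.040e-02 -3.366e-01  1.785e-01]
1.1250856958296334
[[-0.006, 0.008], [-0.011, 0.017], [-0.016, 0.025], [-0.021, 0.034], [-0.026, 0.043], [-0.03, 0.052], [-0.034, 0.061], [-0.038, 0.07], [-0.041, 0.08], [-0.044, 0.089], [-0.047, 0.099], [-0.05, 0.109], [-0.052, 0.118], [-0.054, 0.128], [-0.055, 0.138], [-0.057, 0.148], [-0.058, 0.158], [-0.058, 0.168], [-0.059, 0.178], [-0.059, 0.188], [-0.059, 0.198], [-0.058, 0.208], [-0.057, 0.218], [-0.056, 0.228], [-0.054, 0.238], [-0.053, 0.247], [-0.051, 0.257], [-0.048, 0.267], [-0.045, 0.276], [-0.042, 0.286], [-0.039, 0.295], [-0.035, 0.305], [-0.032, 0.314], [-0.027, 0.323], [-0.023, 0.332], [-0.018, 0.341]]
```

step_arm([
  [[0,0,0.08,0.01,-0.05,0,50],[0,0,0.16,0.03,-0.1,0,50],[0,0,0.24,0.04,-0.15,0.02,50],[0,0,0.32,0.05,-0.2,0.05,50],[0,0,0.4,0.06,-0.25,0.09,50],[0,0,0.48,0.07,-0.3,0.13,50],[0,0,0.51,0.08,-0.33,0.16,50],[0,0,0.51,0.08,-0.337,0.178,50],[0,0,0.51,0.08,-0.337,0.178,50],[0,0,0.51,0.08,-0.337,0.178,50],[0,0,0.51,0.08,-0.337,0.178,50]],
])

```text
time: 34.58
ee_pos: [0.6042, 0.2621, 0.1728]
eef_rot: [0.978, -0.209, 0.001, -0.0]
ft_force: [0.3, 0.2, 1.1]
width: 0.0433
grip_force: 0.0
```

```bash
python3 - <<'E'
from h import *
print(todelta([.603,.2635,.097],-1.99),readout.read_state()["ee_pos"])
c=cam("side");p=proj(c,[.603,.2635,.115])[0].astype(int);x0=max(0,p[0]-110);y0=p[1]-100
cv2.imwrite("pics/s2.png",cv2.resize(c["img"][y0:y0+165,x0:x0+220],(800,600),interpolation=cv2.INTER_CUBIC)[:,:,::-1]);print(p,x0,y0)
E
```

```text
[-0.0011 -0.0011 -0.0027 -0.0018 -0.0007  0.0758] [0.60422433 0.26209058 0.17276708]
[233 296] 123 196
```

View pics/s2.png

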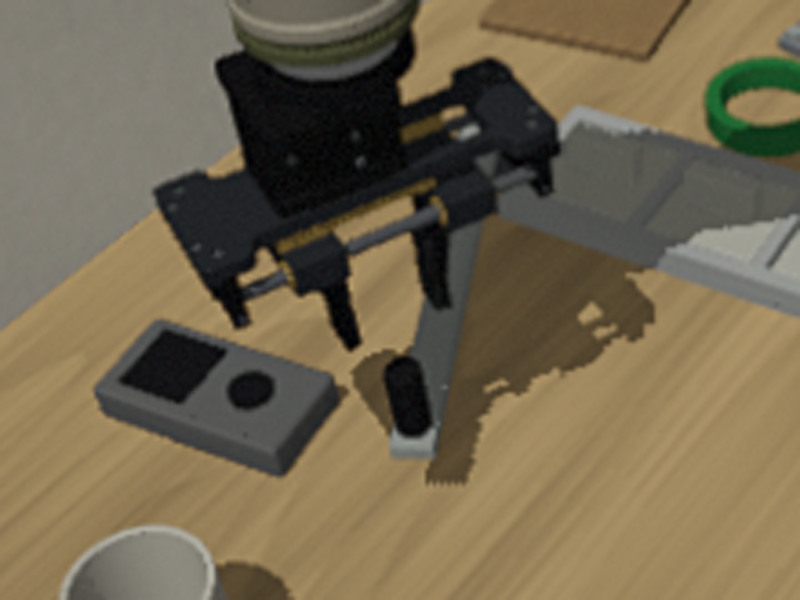

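step_arm([
  [[0,0,0,-0.002,-0.0005,0.025,50],[0,0,0,-0.002,-0.0005,0.05,50],[0,0,0,-0.002,-0.0005,0.067,50],[0,0,0,-0.002,-0.0005,0.075,50],[0,0,0,-0.002,-0.0005,0.075,50],[0,0,0,-0.002,-0.0005,0.075,0],[0,0,0,-0.002,-0.0005,0.075,0],[0,0,0,-0.002,-0.0005,0.075,0],[0,0,0,-0.002,-0.0005,0.075,0],[0,0,0,-0.002,-0.0005,0.075,0]],
], squeeze=8)

```text
time: 35.88
ee_pos: [0.6019, 0.2647, 0.0969]
eef_rot: [0.978, -0.209, 0.0, -0.0]
ft_force: [-0.6, 0.5, 3.5]
width: 0.0217
grip_force: 8.0
```

Gripped; swing along the arc.

step_arm([
  [[0,0,0,-0.006,0.008,0,0],[0,0,0,-0.011,0.017,0,0],[0,0,0,-0.016,0.025,0,0],[0,0,0,-0.021,0.034,0,0],[0,0,0,-0.026,0.043,0,0],[0,0,0,-0.03,0.052,0,0],[0,0,0,-0.034,0.061,0,0],[0,0,0,-0.038,0.07,0,0],[0,0,0,-0.041,0.08,0,0],[0,0,0,-0.044,0.089,0,0],[0,0,0,-0.047,0.099,0,0],[0,0,0,-0.05,0.109,0,0],[0,0,0,-0.052,0.118,0,0],[0,0,0,-0.054,0.128,0,0],[0,0,0,-0.055,0.138,0,0],[0,0,0,-0.057,0.148,0,0],[0,0,0,-0.058,0.158,0,0],[0,0,0,-0.058,0.168,0,0]],
])

```text
time: 38.12
ee_pos: [0.4795, 0.1342, 0.0964]
eef_rot: [0.978, -0.209, -0.0, 0.0]
ft_force: [-3.5, 2.9, 1.0]
width: 0.0217
grip_force: 8.0
```

```bash
python3 - <<'E'
from h import *
s=readout.read_state();p=s["ee_pos"][:2];print(s["ee_pos"],s["ft_force"],s["width"])
P=np.array([.7666,-.0121]);rad=np.linalg.norm(p-P);a0=np.arctan2(*(p-P)[::-1]);a1=np.pi+.09
t=np.linspace(a0,a1,19);pts=P+rad*np.c_[np.cos(t),np.sin(t)]
d=R.from_quat(s["eef_rot"]).inv().apply(np.c_[pts-pts[0],np.zeros(19)]);print(rad,a1-a0);print(d[1:,:2].round(3).tolist())
E
```

```text
[0.47954736 0.13420512 0.0963517 ] [-3.48909559  2.91818857  1.01033967] 0.021739546052242445
0.32218691618121253 0.5613619410985331
[[-0.0, 0.01], [-0.0, 0.02], [-0.0, 0.03], [0.0, 0.04], [0.001, 0.05], [0.003, 0.06], [0.004, 0.07], [0.006, 0.08], [0.008, 0.09], [0.01, 0.1], [0.013, 0.109], [0.016, 0.119], [0.02, 0.128], [0.023, 0.138], [0.027, 0.147], [0.031, 0.156], [0.036, 0.165], [0.041, 0.174]]
```

step_arm([
  [[0,0,0,0,0.01,0,0],[0,0,0,0,0.02,0,0],[0,0,0,0,0.03,0,0],[0,0,0,0.001,0.04,0,0],[0,0,0,0.002,0.05,0,0],[0,0,0,0.003,0.06,0,0],[0,0,0,0.004,0.07,0,0],[0,0,0,0.006,0.08,0,0],[0,0,0,0.008,0.09,0,0],[0,0,0,0.01,0.1,0,0],[0,0,0,0.013,0.109,0,0],[0,0,0,0.016,0.119,0,0],[0,0,0,0.02,0.128,0,0],[0,0,0,0.023,0.138,0,0],[0,0,0,0.027,0.147,0,0],[0,0,0,0.031,0.156,0,0],[0,0,0,0.035,0.165,0,0],[0,0,0,0.035,0.165,0,0]],
])

```text
time: 40.38
ee_pos: [0.4452, -0.0312, 0.0966]
eef_rot: [0.978, -0.209, 0.0, 0.0]
ft_force: [0.9, 0.2, -0.3]
width: 0.022
grip_force: 8.0
```

step_arm([
  [[0,0,0,0.002,0.004,0,0],[0,0,0,0.004,0.008,0,0],[0,0,0,0.005,0.01,0,0],[0,0,0,0.006,0.012,0,0],[0,0,0,0.006,0.012,0,0]],
])

```text
time: 41.0
ee_pos: [0.4454, -0.0398, 0.0966]
eef_rot: [0.978, -0.207, -0.001, -0.002]
ft_force: [-1.0, 17.4, 2.7]
width: 0.0225
grip_force: 8.0
```

step_arm([
  [[0,0,0,0,-0.003,0,50],[0,0,0,0,-0.003,0,50],[0,0,0,0,-0.003,0,50],[0,0,0,0,-0.003,-0.03,50],[0,0,0,0,-0.003,-0.07,50],[0,0,0,0,0.02,-0.11,50],[0,0,0.05,0.02,0.06,-0.15,50],[0,0,0.05,0.05,0.1,-0.19,50],[0,0,0.05,0.08,0.12,-0.23,50],[0,0,0.05,0.08,0.12,-0.25,50],[0,0,0.05,0.08,0.12,-0.25,50],[0,0,0.05,0.08,0.12,-0.25,50]],
])

```text
time: 42.5
ee_pos: [0.4691, -0.1855, 0.3453]
eef_rot: [0.973, -0.233, -0.001, -0.0]
ft_force: [0.5, -0.0, 0.0]
width: 0.0437
grip_force: 0.0
```

```bash
python3 - <<'E'
from h import *
import pickle
s=readout.read_state();print(s["time"],s["ee_pos"],s["width"])
c=cam("wrist");pickle.dump(c,open("w5.pkl","wb"))
cv2.imwrite("pics/w5.png",cv2.resize(c["img"],(800,600),interpolation=cv2.INTER_CUBIC)[:,:,::-1])
E
```

```text
42.5 [ 0.46909884 -0.18545731  0.34533038] 0.04371943264352014
```

View pics/w5.png

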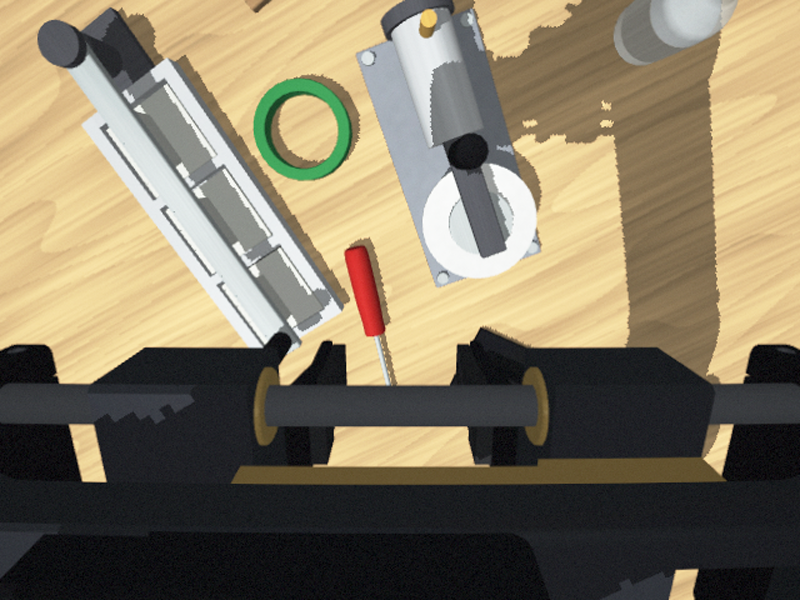

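```bash
python3 - <<'E'
from h import *
import pickle
np.set_printoptions(precision=4,suppress=True)
c=pickle.load(open("w5.pkl","rb"))
im=c["img"].astype(int);w=((im.max(2)-im.min(2)<25)&(im.min(2)>195)).astype(np.uint8);b=np.zeros_like(w);b[125:225,335:432]=1;w&=b
n,l,st,ce=cv2.connectedComponentsWithStats(w);w=(l==1+np.argmax(st[1:,4]))
h=cv2.convexHull(np.argwhere(w>0)[:,::-1].astype(np.int32)).reshape(-1,2);h=h[h[:,1]>150]
for z in(.06,.065,.07,.075):
    P=plane(c,h,z)[:,:2]
    s=np.linalg.lstsq(np.c_[2*P,np.ones(len(P))],(P**2).sum(1),rcond=None)[0];print(z,s[:2],np.sqrt(s[2]+s[0]**2+s[1]**2))
g=cv2.cvtColor(c["img"],cv2.COLOR_RGB2GRAY)[100:145,345:400];m=(g<45).astype(np.uint8)
n,l,st,ce=cv2.connectedComponentsWithStats(m);i=1+np.argmax(st[1:,4]);print(st[i],ce[i]+[345,100])
print("knob",plane(c,[np.array((467,152))*.8],.141),plane(c,[ce[i]+[345,100]],[.13]))
print("plate edge",plane(c,np.array([(357,52),(438,286)])*.8,.01), "post",plane(c,np.array([(283,343)])*.8,.115))
print("bar edges far/near",plane(c,np.array([(62,45),(278,352)])*.8,.067))
E
```

```text
0.06 [ 0.4621 -0.2671] 0.05493719035054526
0.065 [ 0.463  -0.2666] 0.05428990157369584
0.07 [ 0.4638 -0.266 ] 0.053642612796848954
0.075 [ 0.4647 -0.2654] 0.05299532401999695
[ 12   7  34  29 730] [373.9685 121.374 ]
knob [[ 0.5274 -0.2705  0.141 ]] [[ 0.5272 -0.2725  0.13  ]]
plate edge [[ 0.6576 -0.2341  0.01  ]
 [ 0.4115 -0.2028  0.01  ]] post [[ 0.4539 -0.0608  0.115 ]]
bar edges far/near [[ 0.7665 -0.0086  0.067 ]
 [ 0.4374 -0.0307  0.067 ]]
```

```bash
python3 - <<'E'
from h import *
s=readout.read_state();print(s["joint_positions"].round(2),todelta([.5275,-.2705,.19],-2.3))
c=cam("side");cv2.imwrite("pics/s3.png",cv2.resize(c["img"][130:310,210:450],(800,600),interpolation=cv2.INTER_CUBIC)[:,:,::-1])
print(proj(c,[[.4479,-.0409,.115],[.5275,-.271,.141],[.462,-.267,.06],[.464,-.260,.06]]))
E
```

```text
[ 0.33  0.03 -0.05  1.6   0.    1.51 -1.76] [0.0007 0.0017 0.2596 0.0909 0.0494 0.1551]
[[372.50224071 237.86460547]
 [385.6310857  173.13649192]
 [405.00551039 206.02600919]
 [403.26746079 207.10990357]]
```

View pics/s3.png

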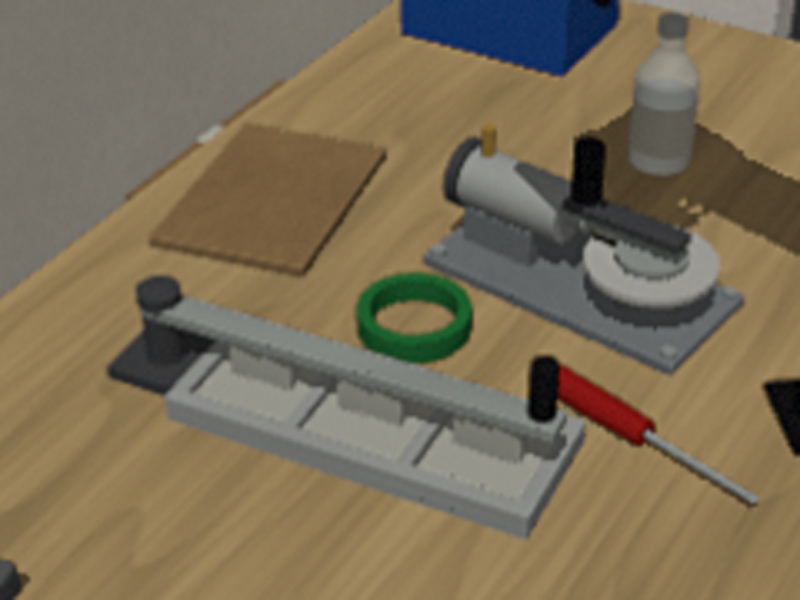

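```bash
python3 - <<'E'
from h import *
c=cam("side");
for z in(.04,.045,.05,.055,.06):print(z,plane(c,[(405.3,210.4)],z)[0,:2], "w5",.4621+(z-.06)*.17,-.2671+(z-.06)*.113)
E
```

```text
0.04 [ 0.46277428 -0.27519471] w5 0.4587 -0.26936
0.045 [ 0.46036693 -0.26862227] w5 0.45955 -0.268795
0.05 [ 0.45795958 -0.26204983] w5 0.46040000000000003 -0.26823
0.055 [ 0.45555223 -0.25547738] w5 0.46125 -0.267665
0.06 [ 0.45314489 -0.24890494] w5 0.4621 -0.2671
```

step_arm([
  [[0,0,0.08,0.03,0.02,0.02,50],[0,0,0.16,0.06,0.04,0.06,50],[0,0,0.26,0.09,0.049,0.1,50],[0,0,0.26,0.091,0.049,0.14,50],[0,0,0.26,0.091,0.049,0.155,50],[0,0,0.26,0.091,0.049,0.155,50],[0,0,0.26,0.091,0.049,0.155,50],[0,0,0.26,0.091,0.049,0.155,50]],
])

```text
time: 43.65
ee_pos: [0.5291, -0.2709, 0.1933]
eef_rot: [0.934, -0.357, 0.001, 0.0]
ft_force: [0.3, 0.3, 0.2]
width: 0.0431
grip_force: 0.0
```

```bash
python3 - <<'E'
from h import *
s=readout.read_state();print(s["ee_pos"],todelta([.5275,-.2708,.121],-2.3))
E
```

```text
[ 0.52911632 -0.2708921   0.19326365] [-0.0008 -0.0026 -0.0009 -0.0015  0.0011  0.0723]
```

step_arm([
  [[0,0,0,-0.001,0.001,0.025,50],[0,0,0,-0.001,0.001,0.05,50],[0,0,0,-0.001,0.001,0.066,50],[0,0,0,-0.001,0.001,0.072,50],[0,0,0,-0.001,0.001,0.072,50],[0,0,0,-0.001,0.001,0.072,0],[0,0,0,-0.001,0.001,0.072,0],[0,0,0,-0.001,0.001,0.072,0],[0,0,0,-0.001,0.001,0.072,0],[0,0,0,-0.001,0.001,0.072,0]],
], squeeze=30)

```text
time: 44.9
ee_pos: [0.5271, -0.2712, 0.1201]
eef_rot: [0.934, -0.357, 0.0, 0.0]
ft_force: [-2.5, -1.4, 5.9]
width: 0.0249
grip_force: 30.0
```

```bash
python3 - <<'E'
from h import *
s=readout.read_state();p=s["ee_pos"];print(p,s["width"],s["ft_force"])
A=np.array([.4615,-.2683]);v=p[:2]-A;a0=np.arctan2(v[1],v[0]);print("r",np.hypot(*v),a0)
t=a0+np.arange(61)*2*np.pi/60
pts=np.c_[.065*np.cos(t),.065*np.sin(t),0*t]
d=R.from_quat(s["eef_rot"]).inv().apply(pts)[:,:2]
for k in range(3):print((d[20*k+1:20*k+21]-d[20*k]).round(4).tolist())
E
```

```text
[ 0.52710916 -0.27122845  0.12014947] 0.02493572137089677 [-2.45599189 -1.4188137   5.94412511]
r 0.06567447896747441 -0.04460519295573916
[[-0.0046, -0.005], [-0.0097, -0.0096], [-0.0152, -0.0135], [-0.0211, -0.0169], [-0.0273, -0.0196], [-0.0338, -0.0217], [-0.0405, -0.0231], [-0.0472, -0.0238], [-0.054, -0.0237], [-0.0608, -0.023], [-0.0675, -0.0215], [-0.0739, -0.0194], [-0.0801, -0.0166], [-0.086, -0.0132], [-0.0915, -0.0091], [-0.0965, -0.0045], [-0.101, 0.0005], [-0.105, 0.0061], [-0.1084, 0.012], [-0.1111, 0.0182]]
[[-0.0021, 0.0065], [-0.0034, 0.0131], [-0.0041, 0.0199], [-0.0041, 0.0267], [-0.0033, 0.0335], [-0.0019, 0.0401], [0.0002, 0.0466], [0.003, 0.0528], [0.0065, 0.0587], [0.0105, 0.0641], [0.0151, 0.0692], [0.0202, 0.0737], [0.0257, 0.0777], [0.0316, 0.081], [0.0378, 0.0838], [0.0443, 0.0858], [0.051, 0.0872], [0.0577, 0.0879], [0.0646, 0.0879], [0.0713, 0.0871]]
[[0.0066, -0.0014], [0.0131, -0.0036], [0.0193, -0.0064], [0.0252, -0.0098], [0.0307, -0.0138], [0.0357, -0.0184], [0.0402, -0.0235], [0.0442, -0.029], [0.0476, -0.0349], [0.0503, -0.0412], [0.0524, -0.0477], [0.0537, -0.0543], [0.0544, -0.0611], [0.0544, -0.0679], [0.0536, -0.0747], [0.0522, -0.0813], [0.0501, -0.0878], [0.0473, -0.094], [0.0438, -0.0998], [0.0398, -0.1053]]
```

step_arm([
  [[0,0,0,-0.0046,-0.005,0,0],[0,0,0,-0.0097,-0.0096,0,0],[0,0,0,-0.0152,-0.0135,0,0],[0,0,0,-0.0211,-0.0169,0,0],[0,0,0,-0.0273,-0.0196,0,0],[0,0,0,-0.0338,-0.0217,0,0],[0,0,0,-0.0405,-0.0231,0,0],[0,0,0,-0.0472,-0.0238,0,0],[0,0,0,-0.054,-0.0237,0,0],[0,0,0,-0.0608,-0.023,0,0],[0,0,0,-0.0675,-0.0215,0,0],[0,0,0,-0.0739,-0.0194,0,0],[0,0,0,-0.0801,-0.0166,0,0],[0,0,0,-0.086,-0.0132,0,0],[0,0,0,-0.0915,-0.0091,0,0],[0,0,0,-0.0965,-0.0045,0,0],[0,0,0,-0.101,0.0005,0,0],[0,0,0,-0.105,0.0061,0,0],[0,0,0,-0.1084,0.012,0,0],[0,0,0,-0.1111,0.0182,0,0]],
])

```text
time: 47.4
ee_pos: [0.4336, -0.2083, 0.1201]
eef_rot: [0.934, -0.356, 0.001, -0.001]
ft_force: [6.1, 4.9, 5.7]
width: 0.0257
grip_force: 30.0
```

step_arm([
  [[0,0,0,-0.0021,0.0065,0,0],[0,0,0,-0.0034,0.0131,0,0],[0,0,0,-0.0041,0.0199,0,0],[0,0,0,-0.0041,0.0267,0,0],[0,0,0,-0.0033,0.0335,0,0],[0,0,0,-0.0019,0.0401,0,0],[0,0,0,0.0002,0.0466,0,0],[0,0,0,0.003,0.0528,0,0],[0,0,0,0.0065,0.0587,0,0],[0,0,0,0.0105,0.0641,0,0],[0,0,0,0.0151,0.0692,0,0],[0,0,0,0.0202,0.0737,0,0],[0,0,0,0.0257,0.0777,0,0],[0,0,0,0.0316,0.081,0,0],[0,0,0,0.0378,0.0838,0,0],[0,0,0,0.0443,0.0858,0,0],[0,0,0,0.051,0.0872,0,0],[0,0,0,0.0577,0.0879,0,0],[0,0,0,0.0646,0.0879,0,0],[0,0,0,0.0713,0.0871,0,0]],
])

```text
time: 49.9
ee_pos: [0.4282, -0.3222, 0.1201]
eef_rot: [0.934, -0.357, 0.001, -0.0]
ft_force: [2.5, 0.7, 6.6]
width: 0.0252
grip_force: 30.0
```

step_arm([
  [[0,0,0,0.0066,-0.0014,0,0],[0,0,0,0.0131,-0.0036,0,0],[0,0,0,0.0193,-0.0064,0,0],[0,0,0,0.0252,-0.0098,0,0],[0,0,0,0.0307,-0.0138,0,0],[0,0,0,0.0357,-0.0184,0,0],[0,0,0,0.0402,-0.0235,0,0],[0,0,0,0.0442,-0.029,0,0],[0,0,0,0.0476,-0.0349,0,0],[0,0,0,0.0503,-0.0412,0,0],[0,0,0,0.0524,-0.0477,0,0],[0,0,0,0.0537,-0.0543,0,0],[0,0,0,0.0544,-0.0611,0,0],[0,0,0,0.0544,-0.0679,0,0],[0,0,0,0.0536,-0.0747,0,0],[0,0,0,0.0522,-0.0813,0,0],[0,0,0,0.0501,-0.0878,0,0],[0,0,0,0.0473,-0.094,0,0],[0,0,0,0.0438,-0.0998,0,0],[0,0,0,0.0398,-0.1053,0,0]],
])

```text
time: 52.4
ee_pos: [0.5271, -0.2709, 0.1201]
eef_rot: [0.934, -0.357, 0.0, 0.0]
ft_force: [0.4, -3.1, 8.3]
width: 0.0252
grip_force: 30.0
```

Forces are small and the knob follows. Turn 2.

step_arm([
  [[0,0,0,-0.0046,-0.005,0,0],[0,0,0,-0.0097,-0.0096,0,0],[0,0,0,-0.0152,-0.0135,0,0],[0,0,0,-0.0211,-0.0169,0,0],[0,0,0,-0.0273,-0.0196,0,0],[0,0,0,-0.0338,-0.0217,0,0],[0,0,0,-0.0405,-0.0231,0,0],[0,0,0,-0.0472,-0.0238,0,0],[0,0,0,-0.054,-0.0237,0,0],[0,0,0,-0.0608,-0.023,0,0],[0,0,0,-0.0675,-0.0215,0,0],[0,0,0,-0.0739,-0.0194,0,0],[0,0,0,-0.0801,-0.0166,0,0],[0,0,0,-0.086,-0.0132,0,0],[0,0,0,-0.0915,-0.0091,0,0],[0,0,0,-0.0965,-0.0045,0,0],[0,0,0,-0.101,0.0005,0,0],[0,0,0,-0.105,0.0061,0,0],[0,0,0,-0.1084,0.012,0,0],[0,0,0,-0.1111,0.0182,0,0]],
])

```text
time: 54.9
ee_pos: [0.4336, -0.2084, 0.1201]
eef_rot: [0.934, -0.356, 0.001, -0.001]
ft_force: [6.3, 4.8, 4.9]
width: 0.0253
grip_force: 30.0
```

step_arm([
  [[0,0,0,-0.0021,0.0065,0,0],[0,0,0,-0.0034,0.0131,0,0],[0,0,0,-0.0041,0.0199,0,0],[0,0,0,-0.0041,0.0267,0,0],[0,0,0,-0.0033,0.0335,0,0],[0,0,0,-0.0019,0.0401,0,0],[0,0,0,0.0002,0.0466,0,0],[0,0,0,0.003,0.0528,0,0],[0,0,0,0.0065,0.0587,0,0],[0,0,0,0.0105,0.0641,0,0],[0,0,0,0.0151,0.0692,0,0],[0,0,0,0.0202,0.0737,0,0],[0,0,0,0.0257,0.0777,0,0],[0,0,0,0.0316,0.081,0,0],[0,0,0,0.0378,0.0838,0,0],[0,0,0,0.0443,0.0858,0,0],[0,0,0,0.051,0.0872,0,0],[0,0,0,0.0577,0.0879,0,0],[0,0,0,0.0646,0.0879,0,0],[0,0,0,0.0713,0.0871,0,0]],
])

```text
time: 57.4
ee_pos: [0.4281, -0.3222, 0.12]
eef_rot: [0.934, -0.357, 0.001, -0.0]
ft_force: [4.0, 0.2, 7.0]
width: 0.0254
grip_force: 30.0
```

step_arm([
  [[0,0,0,0.0066,-0.0014,0,0],[0,0,0,0.0131,-0.0036,0,0],[0,0,0,0.0193,-0.0064,0,0],[0,0,0,0.0252,-0.0098,0,0],[0,0,0,0.0307,-0.0138,0,0],[0,0,0,0.0357,-0.0184,0,0],[0,0,0,0.0402,-0.0235,0,0],[0,0,0,0.0442,-0.029,0,0],[0,0,0,0.0476,-0.0349,0,0],[0,0,0,0.0503,-0.0412,0,0],[0,0,0,0.0524,-0.0477,0,0],[0,0,0,0.0537,-0.0543,0,0],[0,0,0,0.0544,-0.0611,0,0],[0,0,0,0.0544,-0.0679,0,0],[0,0,0,0.0536,-0.0747,0,0],[0,0,0,0.0522,-0.0813,0,0],[0,0,0,0.0501,-0.0878,0,0],[0,0,0,0.0473,-0.094,0,0],[0,0,0,0.0438,-0.0998,0,0],[0,0,0,0.0398,-0.1053,0,0]],
])

```text
time: 59.9
ee_pos: [0.5271, -0.2709, 0.1201]
eef_rot: [0.934, -0.357, 0.0, 0.0]
ft_force: [-0.2, -3.5, 7.3]
width: 0.025
grip_force: 30.0
```

step_arm([
  [[0,0,0,-0.0046,-0.005,0,0],[0,0,0,-0.0097,-0.0096,0,0],[0,0,0,-0.0152,-0.0135,0,0],[0,0,0,-0.0211,-0.0169,0,0],[0,0,0,-0.0273,-0.0196,0,0],[0,0,0,-0.0338,-0.0217,0,0],[0,0,0,-0.0405,-0.0231,0,0],[0,0,0,-0.0472,-0.0238,0,0],[0,0,0,-0.054,-0.0237,0,0],[0,0,0,-0.0608,-0.023,0,0],[0,0,0,-0.0675,-0.0215,0,0],[0,0,0,-0.0739,-0.0194,0,0],[0,0,0,-0.0801,-0.0166,0,0],[0,0,0,-0.086,-0.0132,0,0],[0,0,0,-0.0915,-0.0091,0,0],[0,0,0,-0.0965,-0.0045,0,0],[0,0,0,-0.101,0.0005,0,0],[0,0,0,-0.105,0.0061,0,0],[0,0,0,-0.1084,0.012,0,0],[0,0,0,-0.1111,0.0182,0,0]],
])

```text
time: 62.4
ee_pos: [0.4336, -0.2083, 0.1201]
eef_rot: [0.934, -0.356, 0.001, -0.001]
ft_force: [7.7, 4.4, 4.7]
width: 0.0255
grip_force: 30.0
```

step_arm([
  [[0,0,0,-0.0021,0.0065,0,0],[0,0,0,-0.0034,0.0131,0,0],[0,0,0,-0.0041,0.0199,0,0],[0,0,0,-0.0041,0.0267,0,0],[0,0,0,-0.0033,0.0335,0,0],[0,0,0,-0.0019,0.0401,0,0],[0,0,0,0.0002,0.0466,0,0],[0,0,0,0.003,0.0528,0,0],[0,0,0,0.0065,0.0587,0,0],[0,0,0,0.0105,0.0641,0,0],[0,0,0,0.0151,0.0692,0,0],[0,0,0,0.0202,0.0737,0,0],[0,0,0,0.0257,0.0777,0,0],[0,0,0,0.0316,0.081,0,0],[0,0,0,0.0378,0.0838,0,0],[0,0,0,0.0443,0.0858,0,0],[0,0,0,0.051,0.0872,0,0],[0,0,0,0.0577,0.0879,0,0],[0,0,0,0.0646,0.0879,0,0],[0,0,0,0.0713,0.0871,0,0]],
])

```text
time: 64.9
ee_pos: [0.4282, -0.3222, 0.1201]
eef_rot: [0.934, -0.357, 0.001, -0.0]
ft_force: [3.6, -0.8, 8.1]
width: 0.0253
grip_force: 30.0
```

step_arm([
  [[0,0,0,0.0066,-0.0014,0,0],[0,0,0,0.0131,-0.0036,0,0],[0,0,0,0.0193,-0.0064,0,0],[0,0,0,0.0252,-0.0098,0,0],[0,0,0,0.0307,-0.0138,0,0],[0,0,0,0.0357,-0.0184,0,0],[0,0,0,0.0402,-0.0235,0,0],[0,0,0,0.0442,-0.029,0,0],[0,0,0,0.0476,-0.0349,0,0],[0,0,0,0.0503,-0.0412,0,0],[0,0,0,0.0524,-0.0477,0,0],[0,0,0,0.0537,-0.0543,0,0],[0,0,0,0.0544,-0.0611,0,0],[0,0,0,0.0544,-0.0679,0,0],[0,0,0,0.0536,-0.0747,0,0],[0,0,0,0.0522,-0.0813,0,0],[0,0,0,0.0501,-0.0878,0,0],[0,0,0,0.0473,-0.094,0,0],[0,0,0,0.0438,-0.0998,0,0],[0,0,0,0.0398,-0.1053,0,0]],
])

```text
time: 67.4
ee_pos: [0.5271, -0.2709, 0.1201]
eef_rot: [0.934, -0.357, 0.0, 0.0]
ft_force: [0.2, -2.4, 8.0]
width: 0.0256
grip_force: 30.0
```

Three turns done; two more.

step_arm([
  [[0,0,0,-0.0046,-0.005,0,0],[0,0,0,-0.0097,-0.0096,0,0],[0,0,0,-0.0152,-0.0135,0,0],[0,0,0,-0.0211,-0.0169,0,0],[0,0,0,-0.0273,-0.0196,0,0],[0,0,0,-0.0338,-0.0217,0,0],[0,0,0,-0.0405,-0.0231,0,0],[0,0,0,-0.0472,-0.0238,0,0],[0,0,0,-0.054,-0.0237,0,0],[0,0,0,-0.0608,-0.023,0,0],[0,0,0,-0.0675,-0.0215,0,0],[0,0,0,-0.0739,-0.0194,0,0],[0,0,0,-0.0801,-0.0166,0,0],[0,0,0,-0.086,-0.0132,0,0],[0,0,0,-0.0915,-0.0091,0,0],[0,0,0,-0.0965,-0.0045,0,0],[0,0,0,-0.101,0.0005,0,0],[0,0,0,-0.105,0.0061,0,0],[0,0,0,-0.1084,0.012,0,0],[0,0,0,-0.1111,0.0182,0,0]],
])

```text
time: 69.9
ee_pos: [0.4336, -0.2083, 0.1201]
eef_rot: [0.934, -0.356, 0.001, -0.001]
ft_force: [7.9, 4.6, 5.9]
width: 0.0257
grip_force: 30.0
```

step_arm([
  [[0,0,0,-0.0021,0.0065,0,0],[0,0,0,-0.0034,0.0131,0,0],[0,0,0,-0.0041,0.0199,0,0],[0,0,0,-0.0041,0.0267,0,0],[0,0,0,-0.0033,0.0335,0,0],[0,0,0,-0.0019,0.0401,0,0],[0,0,0,0.0002,0.0466,0,0],[0,0,0,0.003,0.0528,0,0],[0,0,0,0.0065,0.0587,0,0],[0,0,0,0.0105,0.0641,0,0],[0,0,0,0.0151,0.0692,0,0],[0,0,0,0.0202,0.0737,0,0],[0,0,0,0.0257,0.0777,0,0],[0,0,0,0.0316,0.081,0,0],[0,0,0,0.0378,0.0838,0,0],[0,0,0,0.0443,0.0858,0,0],[0,0,0,0.051,0.0872,0,0],[0,0,0,0.0577,0.0879,0,0],[0,0,0,0.0646,0.0879,0,0],[0,0,0,0.0713,0.0871,0,0]],
])

```text
time: 72.4
ee_pos: [0.4282, -0.3222, 0.1201]
eef_rot: [0.934, -0.357, 0.001, -0.0]
ft_force: [2.2, 0.9, 7.8]
width: 0.0252
grip_force: 30.0
```

step_arm([
  [[0,0,0,0.0066,-0.0014,0,0],[0,0,0,0.0131,-0.0036,0,0],[0,0,0,0.0193,-0.0064,0,0],[0,0,0,0.0252,-0.0098,0,0],[0,0,0,0.0307,-0.0138,0,0],[0,0,0,0.0357,-0.0184,0,0],[0,0,0,0.0402,-0.0235,0,0],[0,0,0,0.0442,-0.029,0,0],[0,0,0,0.0476,-0.0349,0,0],[0,0,0,0.0503,-0.0412,0,0],[0,0,0,0.0524,-0.0477,0,0],[0,0,0,0.0537,-0.0543,0,0],[0,0,0,0.0544,-0.0611,0,0],[0,0,0,0.0544,-0.0679,0,0],[0,0,0,0.0536,-0.0747,0,0],[0,0,0,0.0522,-0.0813,0,0],[0,0,0,0.0501,-0.0878,0,0],[0,0,0,0.0473,-0.094,0,0],[0,0,0,0.0438,-0.0998,0,0],[0,0,0,0.0398,-0.1053,0,0]],
])

```text
time: 74.9
ee_pos: [0.5271, -0.2709, 0.1201]
eef_rot: [0.934, -0.357, 0.0, 0.0]
ft_force: [0.1, -1.9, 8.8]
width: 0.025
grip_force: 30.0
```

step_arm([
  [[0,0,0,-0.0046,-0.005,0,0],[0,0,0,-0.0097,-0.0096,0,0],[0,0,0,-0.0152,-0.0135,0,0],[0,0,0,-0.0211,-0.0169,0,0],[0,0,0,-0.0273,-0.0196,0,0],[0,0,0,-0.0338,-0.0217,0,0],[0,0,0,-0.0405,-0.0231,0,0],[0,0,0,-0.0472,-0.0238,0,0],[0,0,0,-0.054,-0.0237,0,0],[0,0,0,-0.0608,-0.023,0,0],[0,0,0,-0.0675,-0.0215,0,0],[0,0,0,-0.0739,-0.0194,0,0],[0,0,0,-0.0801,-0.0166,0,0],[0,0,0,-0.086,-0.0132,0,0],[0,0,0,-0.0915,-0.0091,0,0],[0,0,0,-0.0965,-0.0045,0,0],[0,0,0,-0.101,0.0005,0,0],[0,0,0,-0.105,0.0061,0,0],[0,0,0,-0.1084,0.012,0,0],[0,0,0,-0.1111,0.0182,0,0]],
])

```text
time: 77.4
ee_pos: [0.4336, -0.2084, 0.1201]
eef_rot: [0.934, -0.356, 0.001, -0.001]
ft_force: [7.2, 4.8, 5.4]
width: 0.0253
grip_force: 30.0
```

step_arm([
  [[0,0,0,-0.0021,0.0065,0,0],[0,0,0,-0.0034,0.0131,0,0],[0,0,0,-0.0041,0.0199,0,0],[0,0,0,-0.0041,0.0267,0,0],[0,0,0,-0.0033,0.0335,0,0],[0,0,0,-0.0019,0.0401,0,0],[0,0,0,0.0002,0.0466,0,0],[0,0,0,0.003,0.0528,0,0],[0,0,0,0.0065,0.0587,0,0],[0,0,0,0.0105,0.0641,0,0],[0,0,0,0.0151,0.0692,0,0],[0,0,0,0.0202,0.0737,0,0],[0,0,0,0.0257,0.0777,0,0],[0,0,0,0.0316,0.081,0,0],[0,0,0,0.0378,0.0838,0,0],[0,0,0,0.0443,0.0858,0,0],[0,0,0,0.051,0.0872,0,0],[0,0,0,0.0577,0.0879,0,0],[0,0,0,0.0646,0.0879,0,0],[0,0,0,0.0713,0.0871,0,0]],
])

```text
time: 79.9
ee_pos: [0.4282, -0.3222, 0.1201]
eef_rot: [0.934, -0.357, 0.001, -0.0]
ft_force: [2.7, -0.2, 7.8]
width: 0.0252
grip_force: 30.0
```

step_arm([
  [[0,0,0,0.0066,-0.0014,0,0],[0,0,0,0.0131,-0.0036,0,0],[0,0,0,0.0193,-0.0064,0,0],[0,0,0,0.0252,-0.0098,0,0],[0,0,0,0.0307,-0.0138,0,0],[0,0,0,0.0357,-0.0184,0,0],[0,0,0,0.0402,-0.0235,0,0],[0,0,0,0.0442,-0.029,0,0],[0,0,0,0.0476,-0.0349,0,0],[0,0,0,0.0503,-0.0412,0,0],[0,0,0,0.0524,-0.0477,0,0],[0,0,0,0.0537,-0.0543,0,0],[0,0,0,0.0544,-0.0611,0,0],[0,0,0,0.0544,-0.0679,0,0],[0,0,0,0.0536,-0.0747,0,0],[0,0,0,0.0522,-0.0813,0,0],[0,0,0,0.0501,-0.0878,0,0],[0,0,0,0.0473,-0.094,0,0],[0,0,0,0.0438,-0.0998,0,0],[0,0,0,0.0398,-0.1053,0,0]],
])

```text
time: 82.4
ee_pos: [0.527, -0.271, 0.1201]
eef_rot: [0.934, -0.357, 0.0, 0.0]
ft_force: [0.5, -2.8, 8.3]
width: 0.0252
grip_force: 30.0
```

step_arm([
  [[0,0,0,0,0,0,50],[0,0,0,0,0,0,50],[0,0,0,0,0,0,50],[0,0,0,0,0,-0.03,50],[0,0,0,0,0,-0.07,50],[0,0,0,0,0,-0.11,50],[0,0,0,-0.03,0,-0.16,50],[0,0,0,-0.06,0,-0.2,50],[0,0,0,-0.08,0,-0.22,50],[0,0,0,-0.08,0,-0.22,50],[0,0,0,-0.08,0,-0.22,50],[0,0,0,-0.08,0,-0.22,50]],
])

```text
time: 83.9
ee_pos: [0.4674, -0.2177, 0.3381]
eef_rot: [0.934, -0.357, -0.001, 0.0]
ft_force: [0.8, -0.4, -0.3]
width: 0.0435
grip_force: 0.0
```

```bash
python3 - <<'E'
from h import *
c=cam("side");cv2.imwrite("pics/s4.png",cv2.resize(c["img"][130:310,210:450],(800,600),interpolation=cv2.INTER_CUBIC)[:,:,::-1])
E
```

```text
(no output)
```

View pics/s4.png

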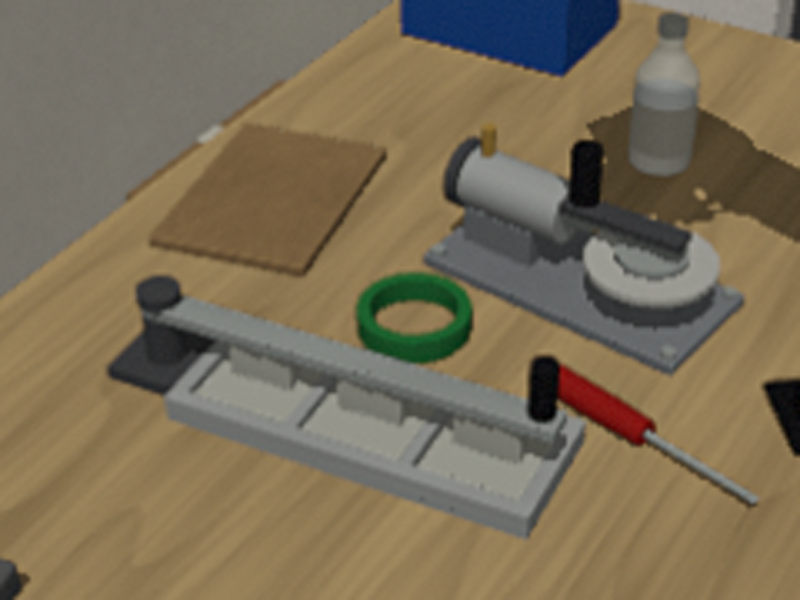

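The picture shows the covers home, the bar closed with its post at (544,362), and the crank at rest with its knob at (586,145). The other things on the bench are where they were.

```bash
python3 -c "
from bench import r
print(r.close_job())"
```

```text
the job is handed in; nothing more can be done
None
```

I handed the job in at about 84 s: all three white covers are pressed home in their own seats, the bar is closed against its stop, and the pump was cranked five turns at 7.5 s each and released.

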